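# Set the staining corner to rights after a knock

### The arm

A 7-joint arm with a two-finger parallel gripper is mounted at the origin on the work surface. World frame = base frame: x ahead of the robot, y to its left, z up, the work surface at z = 0. Lengths are in m, angles in rad, forces in N, time in s.
With the tool pointing down it reaches from about 0.4 to 0.85 m from the base axis. Payload 4.5 kg.
Tool frame: the origin (TCP) lies on the centre line of the jaws, within the pads' length; the fingertips stand 8 mm ahead of it and the grasp point (between the pads) lies 11 mm behind it; z points along the fingers, x is the direction in which the jaws open and shut, and the axes are right-handed (so a half turn about z gives the same grasp; the last joint's range is limited). The gripper opens to 88 mm and grips with 3 to 60 N. Pads are 18 mm wide; open, the fingers measure 123 mm over their backs; the gripper's body (75 mm by 187 mm) begins 45 mm behind the grasp point.
Start: joints at [0.034, 0.689, -0.195, 1.565, 0.157, 0.902, -0.215], TCP at [0.625, 0, 0.247] pointing down, gripper open.
Joint ranges: [-3.01, 3.01], [-0.46, 2.08], [-1.47, 1.51], [0.13, 2.56], [-1, 4.14], [0.04, 2.09], [-2.66, 2.66]. Speed limits (rad/s): [2.57, 2.57, 3.14, 3.14, 3.14, 3.14, 3.14].

### API

Orientations are given as a unit quaternion [x, y, z, w].
In Python, from plant import r gives the robot as it stands.
- The arm moves only by the shell command python3 -m pendant 'ROWS' [FORCE]. ROWS is JSON, a list of rows, each a list of 3 entries, a list of its own where there are three numbers: the turn, a rotation vector about the tool's x, y, z in rad, then the shift along the tool's x, y, z in m, then the opening, from 0 (shut) to 1 (fully open). In form: [[[wx, wy, wz], [tx, ty, tz], claw], ...]. A call has 1 to 10 rows; each row is the pose to reach, as a shift and turn from the pose commanded when the call began, along the tool's axes at that moment; what a row does not reach only later rows make up. A row lasts 1/10 s, in which the tool goes at most 50 mm and 8.59 degrees, less where a joint would pass 70% of its speed; a pose out of reach is approached as far as the arm can. A call with a gripper value outside its range is refused whole. The fingers move at their own pace and stop on an object; FORCE is the grip in N (left out, the last holds). Time passes only in rows, so rows that repeat a pose let the fingers close. It gives the time, the measured TCP pose, the force and the opening at its end, in the units of the state.
- r.get_state(): the state, without advancing time (a new reading comes with each control period).
- r.snapshot(name): name is "scene" or "side" or "wrist"; returns a dict with "image" (384x512x3 uint8, red, green, blue), "mtx" (3x3 intrinsics, pixels), "R" (3x3) and "t" (3): a world point X has camera coordinates R X + t; the wrist camera has in their place "T_tool_cam" (4x4, takes a point from camera to tool coordinates, whose origin is the TCP and whose axes are the tool frame's). Camera axes: x right, y down, z forward; pixel columns grow to the right and rows downward; lengths in m; the calibration is good to about 2 mm. A picture is of the moment at which its call begins: read the wrist's pose just before it. There is no depth.
- r.finish_job(): hands the job in, once; it reports no verdict.
The state is a dict: "clock": time; "q": joint angles; "qd": joint speeds; "joint_torque": joint torques, N m; "tool_pos": TCP position; "eef_rot": TCP orientation; "contact_force": force on the tool from outside, world axes, zero at the start; "moment": the same for the moment, N m; "opening": opening from 0.0 (shut) to 1.0 (fully open).
Only numpy, scipy, OpenCV 4.12 (cv2) and the standard library are available. Lean on these libraries where they do the work, as an engineer would, in place of code of your own. Each camera call takes 0.05 s, during which the arm holds its last target. There are 200 camera calls.

### The job

Some stain bottles have been knocked over at the staining corner: before they leak, stand every fallen one up along the back ledge, within about a finger's width of it; pushing the cap end against the ledge's face brings a bottle upright. Only when all of them stand there, take them over into free pockets of the bottle rack, upright and fully down. Hang the cap wrench by its ring on one of the bare lower pegs of the drying rack, and leave the bottles already in the rack and the other things alone.

Things in the scene. Friction and masses are not known exactly. Their poses are not given: they have to be found in the camera images.
- bottle_a: fallen stain bottle with blue cap (may be absent: None): square amber body 42 x 42 x 76 mm, then neck and round cap, 28 mm in diameter, 88 to 112 mm above the base; 100 to 155 g, centre of mass about 43 mm above the base. Origin: centre of the base; z runs from base to cap, x and y across the flat sides. At the start it lies on one flat side on the bench, cap end roughly towards the ledge
- bottle_b: fallen stain bottle with red cap (may be absent: None): square amber body 42 x 42 x 76 mm, then neck and round cap, 28 mm in diameter, 88 to 112 mm above the base; 100 to 155 g, centre of mass about 43 mm above the base. Origin: centre of the base; z runs from base to cap, x and y across the flat sides. At the start it lies on one flat side on the bench, cap end roughly towards the ledge
- bottle_c: fallen stain bottle with green cap (may be absent: None): square amber body 42 x 42 x 76 mm, then neck and round cap, 28 mm in diameter, 88 to 112 mm above the base; 100 to 155 g, centre of mass about 43 mm above the base. Origin: centre of the base; z runs from base to cap, x and y across the flat sides. At the start it lies on one flat side on the bench, cap end roughly towards the ledge
- stock_a: stain bottle with white cap, same shape, size and origin, already standing in a pocket of the rack at the start, pocket0 (may be absent: None); to be left there
- stock_b: stain bottle with white cap, same shape, size and origin, already standing in a pocket of the rack at the start, pocket3 (may be absent: None); to be left there
- stock_c: stain bottle with white cap, same shape, size and origin, already standing in a pocket of the rack at the start, pocket4 (may be absent: None); to be left there
- ledge: raised service ledge along the back of the bench, fixed: its plain upright front face is 120 mm high and runs along y across the whole bench. Origin: foot of the front face, at bench height; the face is the plane x = 0 of this frame and looks to -x, towards the robot. The ledge top is 200 mm deep
- bottle_rack: white plastic bottle rack, fixed, 174 mm (its x) by 118 mm (its y), 50 mm high, with 3 x 2 square pockets 51 mm wide and 45 mm deep, 5 mm walls and floor. Origin: centre of the underside; x and y along its sides
- pocket0 (a point): centre of the floor of one pocket of the rack (rack frame x -56, y -28, z +5 mm)
- pocket1 (a point): centre of the floor of one pocket of the rack (rack frame x -56, y +28, z +5 mm)
- pocket2 (a point): centre of the floor of one pocket of the rack (rack frame x +0, y -28, z +5 mm)
- pocket3 (a point): centre of the floor of one pocket of the rack (rack frame x +0, y +28, z +5 mm)
- pocket4 (a point): centre of the floor of one pocket of the rack (rack frame x +56, y -28, z +5 mm)
- pocket5 (a point): centre of the floor of one pocket of the rack (rack frame x +56, y +28, z +5 mm)
- cap_wrench: orange plastic cap wrench lying flat on the bench: straight handle 20 mm wide and 12 mm thick from x = -65 to +53 mm, and at its end a closed ring of 12 mm round section, 56 mm outside, 30 mm inside, centred at x = +75 mm; 60 g. Origin: underside, near the middle of the handle; x along the handle towards the ring, z through the thickness
- wrench_ring (a point): centre of the wrench's ring, at half its thickness
- drying_rack: white drying rack, fixed: upright panel 220 x 340 mm high with blue 8 mm pegs, above a 15 mm high drip tray reaching 75 mm forward. Origin: foot of the panel's front face; -x looks out of the front, y along the panel. Lower row: three bare pegs 75 mm apart, sloping 45 degrees up and forward, 52 mm long. Fixed glassware on the upper row (272 mm up) reaches 80 mm forward
- peg0_root (a point): where lower-row peg 0 (panel y = -75 mm) leaves the panel face, 198 mm above the bench; the peg runs from here 40 mm forward (rack -x) and 37 mm up to its free end
- peg1_root (a point): where lower-row peg 1 (panel y = 0 mm) leaves the panel face, 198 mm above the bench; the peg runs from here 40 mm forward (rack -x) and 37 mm up to its free end
- peg2_root (a point): where lower-row peg 2 (panel y = 75 mm) leaves the panel face, 198 mm above the bench; the peg runs from here 40 mm forward (rack -x) and 37 mm up to its free end
- slide_box: blue slide box, loose bystander, 85 x 60 x 30 mm; origin: centre of the underside
- petri_dishes: two stacked clear petri dishes, loose bystander, 68 mm in diameter, 28 mm high; origin: centre of the underside
- beaker: glass beaker, loose bystander, 60 mm in diameter, 75 mm high; origin: centre of the underside
- staining_jar: square glass staining jar with white lid, loose bystander, 53 mm square, 80 mm high; origin: centre of the underside

How it is judged:
On the way:
1. every fallen bottle stands upright on the bench along the ledge, all at the same time (axis within 50 mm of its face), before loading (angle between each of bottle_a, bottle_b, bottle_c's own z axis and vertical below 0.12 rad and height (world z) of each of bottle_a, bottle_b, bottle_c below 0.01 m and x of each of bottle_a, bottle_b, bottle_c in the frame of ledge above -0.05 m and linear speed of each of bottle_a, bottle_b, bottle_c below 0.05 m/s), for 0.2 s.
At the end, for the whole second after the job is handed in: Fallen bottles stand released in pockets (upright within 7 deg, base within 5 mm of the floor, 12 mm of the centre), white-capped ones still in theirs, and the wrench hangs at rest, ring up, a lower peg through its ring (centre within 30 mm of the peg root, handle within 26 deg of upright) (angle between each of bottle_a, bottle_b, bottle_c, stock_a, stock_b, stock_c's own z axis and vertical below 0.12 rad and z of each of bottle_a, bottle_b, bottle_c, stock_a, stock_b, stock_c in the frame of bottle_rack below 0.01 m and (horizontal distance between bottle_a and pocket0 below 0.012 m or horizontal distance between bottle_a and pocket1 below 0.012 m or horizontal distance between bottle_a and pocket2 below 0.012 m or horizontal distance between bottle_a and pocket3 below 0.012 m or horizontal distance between bottle_a and pocket4 below 0.012 m or horizontal distance between bottle_a and pocket5 below 0.012 m) and linear speed of each of bottle_a, bottle_b, bottle_c, cap_wrench below 0.03 m/s and angular speed of each of bottle_a, bottle_b, bottle_c, cap_wrench below 0.5 rad/s and (horizontal distance between bottle_b and pocket0 below 0.012 m or horizontal distance between bottle_b and pocket1 below 0.012 m or horizontal distance between bottle_b and pocket2 below 0.012 m or horizontal distance between bottle_b and pocket3 below 0.012 m or horizontal distance between bottle_b and pocket4 below 0.012 m or horizontal distance between bottle_b and pocket5 below 0.012 m) and (horizontal distance between bottle_c and pocket0 below 0.012 m or horizontal distance between bottle_c and pocket1 below 0.012 m or horizontal distance between bottle_c and pocket2 below 0.012 m or horizontal distance between bottle_c and pocket3 below 0.012 m or horizontal distance between bottle_c and pocket4 below 0.012 m or horizontal distance between bottle_c and pocket5 below 0.012 m) and (horizontal distance between stock_a and pocket0 below 0.012 m or horizontal distance between stock_a and pocket1 below 0.012 m or horizontal distance between stock_a and pocket2 below 0.012 m or horizontal distance between stock_a and pocket3 below 0.012 m or horizontal distance between stock_a and pocket4 below 0.012 m or horizontal distance between stock_a and pocket5 below 0.012 m) and (horizontal distance between stock_b and pocket0 below 0.012 m or horizontal distance between stock_b and pocket1 below 0.012 m or horizontal distance between stock_b and pocket2 below 0.012 m or horizontal distance between stock_b and pocket3 below 0.012 m or horizontal distance between stock_b and pocket4 below 0.012 m or horizontal distance between stock_b and pocket5 below 0.012 m) and (horizontal distance between stock_c and pocket0 below 0.012 m or horizontal distance between stock_c and pocket1 below 0.012 m or horizontal distance between stock_c and pocket2 below 0.012 m or horizontal distance between stock_c and pocket3 below 0.012 m or horizontal distance between stock_c and pocket4 below 0.012 m or horizontal distance between stock_c and pocket5 below 0.012 m) and (distance between wrench_ring and peg0_root below 0.03 m or distance between wrench_ring and peg1_root below 0.03 m or distance between wrench_ring and peg2_root below 0.03 m) and angle between cap_wrench's own x axis and vertical below 0.45 rad); the robot touches nothing.
It fails at once if a bystander (slide box, petri dishes, beaker, staining jar) is shoved more than 50 mm or tipped over (distance of any of slide_box, petri_dishes, beaker, staining_jar from where it was at the start of the episode above 0.05 m or angle between any of slide_box, petri_dishes, beaker, staining_jar's own z axis and vertical above 0.6 rad).
It fails at once if a bottle that was already in the rack is tipped over or taken out (angle between any of stock_a, stock_b, stock_c's own z axis and vertical above 0.6 rad or distance of any of stock_a, stock_b, stock_c from where it was at the start of the episode above 0.05 m).
Of bottle_a, bottle_b, bottle_c only 2 to 3 are there at a start; the rules pass over those that are not, and their reading is None.
Of stock_a, stock_b, stock_c only 1 to 2 are there at a start; the rules pass over those that are not, and their reading is None.
At some moment in a run one of bottle_a, bottle_b, bottle_c, cap_wrench may be knocked a few centimetres aside while the robot is not near it.
Once in a run the grip may slacken for a moment while it holds something.
It also fails if it takes over 210 s, if anything falls off the work surface, if the arm or the gripper's body presses on something with over 40 N, if the wrist force passes 120 N, or if a joint passes its speed limit or range.

## Working session

There is one attempt and no reset: what is moved stays moved. The work goes in short steps, Python scripts to look and compute and a shell command to move; the robot and the scene stay as the last step left them, time stands still between calls to the robot, and variables do not carry over. Pictures are saved under pics/ and viewed, about 12 in all and at most 16, crops included, and the job is handed in when it is done.

```bash
ls; mkdir -p pics
cat > h.py <<'E'
import numpy as np, cv2
from plant import r
from scipy.spatial.transform import Rotation as Ro
def snap(n,f=None):
    s=r.get_state(); d=r.snapshot(n)
    if n=="wrist":
        T=np.eye(4);T[:3,:3]=Ro.from_quat(s["eef_rot"]).as_matrix();T[:3,3]=s["tool_pos"]
        C=T@np.array(d["T_tool_cam"]); Rw=C[:3,:3].T; d["R"]=Rw; d["t"]=-Rw@C[:3,3]
    d["R"]=np.array(d["R"]);d["t"]=np.array(d["t"]).ravel();d["mtx"]=np.array(d["mtx"])
    if f: cv2.imwrite("pics/"+f+".png",cv2.resize(d["image"][:,:,::-1],None,fx=1.5,fy=1.5))
    return d
def ray(d,u,v):
    D=d["R"].T@np.linalg.inv(d["mtx"])@np.array([u,v,1.]);return -d["R"].T@d["t"],D
def at(d,u,v,z=0.,ax=2):
    o,D=ray(d,u,v);return o+D*(z-o[ax])/D[ax]
def tri(*obs):
    A=np.zeros((3,3));b=np.zeros(3)
    for d,u,v in obs:
        o,D=ray(d,u,v);D=D/np.linalg.norm(D);P=np.eye(3)-np.outer(D,D);A+=P;b+=P@o
    return np.linalg.solve(A,b)
def proj(d,X):
    p=d["mtx"]@(d["R"]@np.array(X)+d["t"]);return p[:2]/p[2]
def tool():
    s=r.get_state();return np.array(s["tool_pos"]),Ro.from_quat(s["eef_rot"])
def totool(w):
    "world vector in tool axes"
    return tool()[1].inv().apply(w)
E
python3 - <<'E'
from h import *
for n in("scene","side","wrist"):
    d=snap(n,n+"0"); print(n,(-d["R"].T@d["t"]).round(3),d["mtx"].round(0).tolist()); np.savez("pics/%s0.npz"%n,**d)
    for p in((0.6,0,0),(.7,.2,0),(.7,-.2,0)): print(p,proj(d,p).round())
s=r.get_state();print(s)
E
```

```text
pics
scene [ 1.701 -0.028  0.907] [[438.0, 0.0, 254.0], [0.0, 438.0, 188.0], [0.0, 0.0, 1.0]]
(0.6, 0, 0) [267. 238.]
(0.7, 0.2, 0) [333. 258.]
(0.7, -0.2, 0) [202. 259.]
side [ 0.341 -1.016  1.048] [[450.0, 0.0, 251.0], [0.0, 450.0, 194.0], [0.0, 0.0, 1.0]]
(0.6, 0, 0) [279. 213.]
(0.7, 0.2, 0) [295. 171.]
(0.7, -0.2, 0) [325. 256.]
wrist [0.625 0.076 0.383] [[322.0, 0.0, 255.0], [0.0, 322.0, 195.0], [0.0, 0.0, 1.0]]
(0.6, 0, 0) [236. 162.]
(0.7, 0.2, 0) [330. -30.]
(0.7, -0.2, 0) [310. 304.]
{'clock': 0.15, 'q': array([ 0.03381151,  0.68975249, -0.19451559,  1.56608332,  0.15731246,
        0.90245707, -0.21510318]), 'qd': array([ 9.76612364e-04, -4.80089293e-03, -1.35362014e-03, -4.59933224e-03,
        3.43925719e-04, -2.42836427e-04,  7.36057426e-05]), 'joint_torque': array([-1.46674727e-03, -5.27863634e+01, -1.26819178e+00, -1.53587687e+01,
       -5.24473807e-02,  3.92338901e-03,  1.12435155e-04]), 'tool_pos': array([ 6.24555540e-01, -4.86314057e-05,  2.46123996e-01]), 'eef_rot': array([ 9.99999785e-01,  2.32980344e-05, -6.53158043e-04,  5.55972187e-05]), 'contact_force': array([ 0.63689846, -0.71256913,  0.56822929]), 'moment': array([ 0.01363833, -0.05536302, -0.02100672]), 'opening': 1.0042244527740825}
```

View pics/scene0.png

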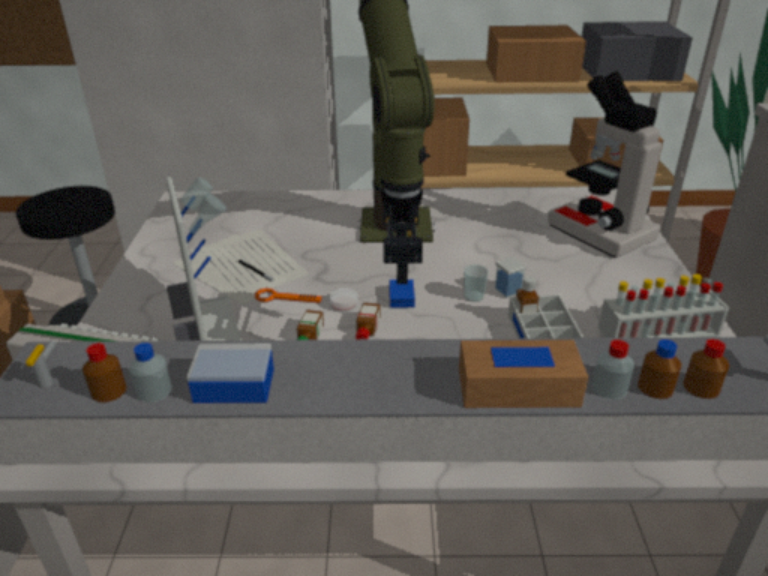

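View pics/side0.png

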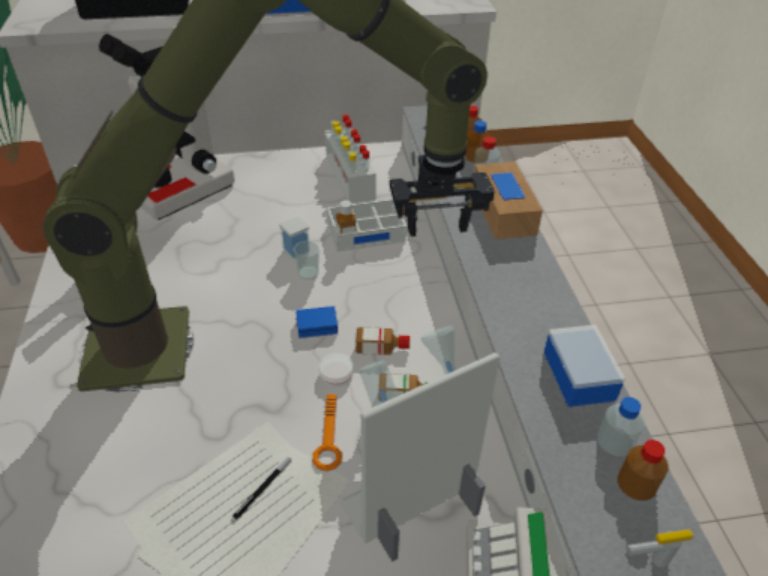

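View pics/wrist0.png

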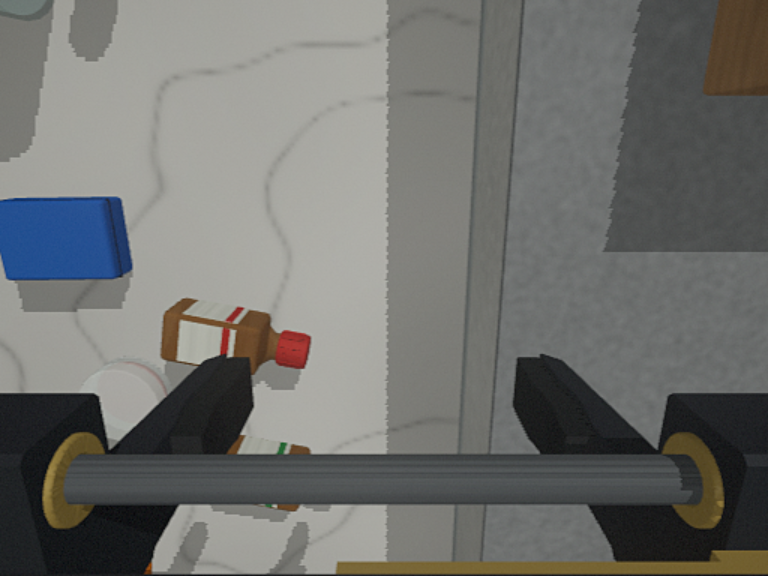

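The scene view shows red-cap (367,318) and green-cap (308,325) fallen bottles, the rack at about (545,315) holding a white-cap bottle, the wrench ring at (264,296), and the drying-rack panel at (185,260) with its pegs facing +y. The wrist view shows the red cap at (293,349) and the ledge foot and top edge at about u 475–520.

Run:
```python
from h import *
L=lambda n:dict(np.load("pics/%s0.npz"%n))
S,D,W=L("scene"),L("side"),L("wrist")
k=1/1.5
f=lambda d,u,v,z,ax=2:at(d,u*k,v*k,z,ax).round(3)
t=lambda *o:tri(*[(d,u*k,v*k) for d,u,v in o]).round(3)
print("ledge foot",f(W,483,20,0),f(W,458,520,0),"top",f(W,521,20,.12),f(W,487,450,.12))
print("red cap",t((W,293,349),(D,402,342),(S,362,335)), "base mid",f(W,165,333,.021),f(W,178,303,.042),f(W,165,330,.042))
print("green cap",t((S,303,337),(D,424,386)),"side body",f(D,381,386,.021),f(S,312,315,.04))
print("slide",f(D,317,322,.03),"petri",f(D,336,366,.028),f(S,345,296,.028))
print("ring",t((S,264,296),(D,327,457)),"handle end",t((S,320,299),(D,331,397)))
print("rack corners S",[f(S,u,v,.05) for u,v in((510,303),(560,297),(582,330),(518,340))])
print("rack corners D",[f(D,u,v,.05) for u,v in((330,208),(398,204),(405,228),(336,236))])
print("beaker",f(D,303,244,.075),f(S,475,268,.075),"jar",f(D,294,228,.08))
print("stock cap",t((S,527,285),(D,346,206)))
print("panel base",f(S,203,335,0),"top",t((S,170,180),(D,366,408)),t((S,203,330),(D,497,358)))
print("pegs y-plane", [f(S,u,v,.22) for u,v in((195,248),(202,268),(188,205))])
```

```text
ledge foot [0.695 0.16  0.   ] [ 0.697 -0.273 -0.   ] top [0.691 0.134 0.12 ] [ 0.69  -0.109  0.12 ]
red cap [ 0.55  -0.083  0.02 ] base mid [ 0.448 -0.07   0.021] [ 0.471 -0.037  0.042] [ 0.459 -0.059  0.042]
green cap [ 0.568 -0.21   0.029] side body [ 0.487 -0.191  0.021] [ 0.502 -0.196  0.04 ]
slide [ 0.379 -0.008  0.03 ] petri [ 0.405 -0.133  0.028] [ 0.409 -0.127  0.028]
ring [ 0.369 -0.327  0.004] handle end [ 0.388 -0.19   0.005]
rack corners S [array([0.474, 0.252, 0.05 ]), array([0.451, 0.371, 0.05 ]), array([0.576, 0.389, 0.05 ]), array([0.609, 0.247, 0.05 ])]
rack corners D [array([0.446, 0.367, 0.05 ]), array([0.618, 0.36 , 0.05 ]), array([0.617, 0.26 , 0.05 ]), array([0.448, 0.253, 0.05 ])]
beaker [0.368 0.202 0.075] [0.362 0.184 0.075] jar [0.351 0.259 0.08 ]
stock cap [0.479 0.286 0.106]
panel base [ 0.521 -0.444  0.   ] top [ 0.418 -0.482  0.337] [ 0.689 -0.339  0.181]
pegs y-plane [array([ 0.509, -0.429,  0.22 ]), array([ 0.589, -0.396,  0.22 ]), array([ 0.306, -0.495,  0.22 ])]
```

```bash
python3 -m pendant '[[[0,0,0.8],[-0.06,0.06,0],1],[[0,0,0.8],[-0.06,0.06,0],1],[[0,0,0.8],[-0.06,0.06,0],1],[[0,0,0.8],[-0.12,0.14,-0.03],1],[[0,0,0.8],[-0.12,0.14,-0.03],1],[[0,0,0.8],[-0.12,0.14,-0.03],1],[[0,0,0.8],[-0.12,0.14,-0.03],1]]'
python3 -m pendant '[[[0,0,0.77],[0,0,0],1],[[0,0,0.77],[0,0,0],1],[[0,0,0.77],[0,0,0],1],[[0,0,0.77],[0,0,0],1],[[0,0,0.77],[0,0,0],1],[[0,0,0.77],[0,0,0],1],[[0,0,0.77],[0,0,0],1]]'
python3 - <<'E'
from h import *
print(tool()[0],tool()[1].as_matrix().round(2),r.get_state()["q"].round(2)); d=snap("wrist","w1");np.savez("pics/w1.npz",**d)
E
```

```text
clock: 0.85
tool_pos: [0.5042, -0.1416, 0.2772]
eef_rot: [0.92, -0.391, 0.0, 0.0]
contact_force: [0.4, -0.4, -0.3]
opening: 1.0
clock: 1.55
tool_pos: [0.5054, -0.1387, 0.2762]
eef_rot: [0.709, -0.705, -0.0, 0.0]
contact_force: [-0.2, -0.4, -0.5]
opening: 0.995
[ 0.50543004 -0.13871436  0.27624167] [[ 0.01 -1.   -0.  ]
 [-1.   -0.01  0.  ]
 [-0.    0.   -1.  ]] [ 0.02  0.53  0.25  1.85 -0.18  0.79 -1.2 ]
```

View pics/w1.png

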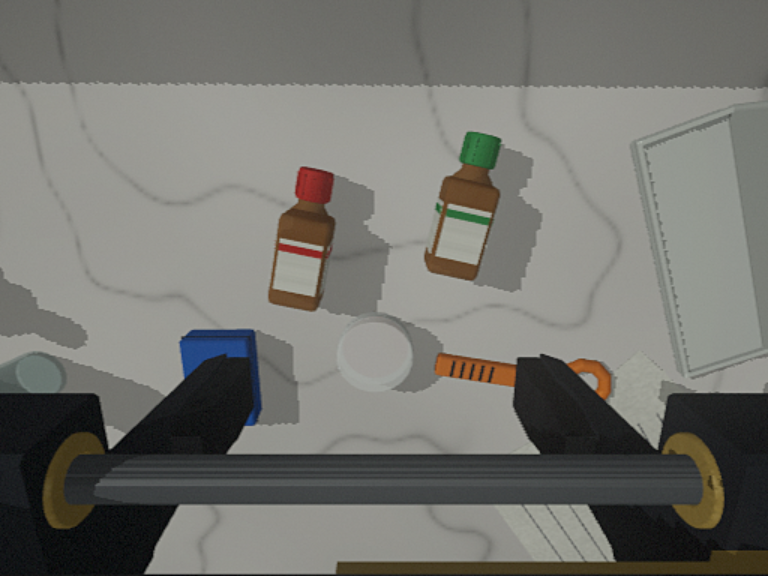

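The wrist view shows only red-cap (314,185) and green-cap (480,150) bottles; there is no blue-cap one. The petri dishes are at (375,352) and the wrench handle at (475,370), its ring at (590,378).

Run:
```python
from h import *
W=dict(np.load("pics/w1.npz"));D=dict(np.load("pics/side0.npz"))
k=1/1.5
f=lambda u,v,z:at(W,u*k,v*k,z)
for n,cap,b1,b2,sc in(("red",(314,185),(268,301),(320,309),(402,342)),("green",(480,150),(425,269),(475,278),(424,386))):
    c=f(*cap,.024);b=(f(*b1,.042)+f(*b2,.042))/2
    a=c[:2]-b[:2]; w=np.linalg.norm(f(*b1,.042)-f(*b2,.042))
    print(n,"cap",c.round(3),"tri",tri((W,cap[0]*k,cap[1]*k),(D,sc[0]*k,sc[1]*k)).round(3),"base",b.round(3),"len(~100)",np.linalg.norm(a).round(3),"yaw deg",np.degrees(np.arctan2(a[1],a[0])).round(1),"w",w.round(3))
print("petri",f(375,352,.02),"wr",f(437,366,.012),f(590,378,.012))
print("panel",f(632,143,.34),"tray",f(690,378,.015),f(632,143,.015))
```

```text
red cap [ 0.55  -0.084  0.024] tri [ 0.549 -0.084  0.022] base [ 0.456 -0.067  0.042] len(~100) 0.096 yaw deg -10.3 w 0.042
green cap [ 0.578 -0.214  0.024] tri [ 0.572 -0.211  0.03 ] base [ 0.483 -0.193  0.042] len(~100) 0.096 yaw deg -12.6 w 0.041
petri [ 0.40510965 -0.13289502  0.02      ] wr [ 0.38799248 -0.1894566   0.012     ] [ 0.37682049 -0.33085835  0.012     ]
panel [ 0.58188183 -0.17475189  0.34      ] tray [ 0.3789752  -0.42082184  0.015     ] [ 0.58351395 -0.33508521  0.015     ]
```

```bash
python3 -m pendant '[[[0,0,0.18],[-0.063,0.005,0.05],1],[[0,0,0.18],[-0.063,0.005,0.1],1],[[0,0,0.18],[-0.063,0.005,0.15],1],[[0,0,0.18],[-0.063,0.005,0.19],1],[[0,0,0.18],[-0.063,0.005,0.22],1],[[0,0,0.18],[-0.063,0.005,0.24],1],[[0,0,0.18],[-0.063,0.005,0.255],1],[[0,0,0.18],[-0.063,0.005,0.262],1],[[0,0,0.18],[-0.063,0.005,0.262],1]]'
python3 -m pendant '[[[0,0,0],[0,0,0],0.4],[[0,0,0],[0,0,0],0.3],[[0,0,0],[0,0,0],0.3],[[0,0,0],[0,0,0],0.3],[[0,0,0],[0,0,0],0.3],[[0,0,0],[0,0,0],0.3],[[0,0,0],[0,0,0],0.3]]' 25
python3 -m pendant '[[[0,0,0],[0,0,-0.02],0.3],[[0,0,0],[0,0,-0.05],0.3],[[0,0,0],[0,0,-0.08],0.3],[[0,0,0],[0,0,-0.1],0.3],[[0,0,0],[0,0,-0.1],0.3]]'
```

```text
clock: 2.5
tool_pos: [0.4999, -0.0767, 0.0141]
eef_rot: [-0.642, 0.767, 0.001, 0.0]
contact_force: [-0.8, 0.7, 0.6]
opening: 1.003
clock: 3.2
tool_pos: [0.5001, -0.0767, 0.0149]
eef_rot: [-0.641, 0.767, 0.0, 0.0]
contact_force: [-0.3, -0.3, 3.1]
opening: 0.477
clock: 3.7
tool_pos: [0.5013, -0.0774, 0.1168]
eef_rot: [-0.641, 0.768, -0.002, 0.001]
contact_force: [0.8, -0.7, -0.8]
opening: 0.475
```

```bash
python3 -m pendant '[[[0.15,0,0],[0,-0.01,-0.01],0.3],[[0.3,0,0],[0,-0.02,-0.02],0.3],[[0.45,0,0],[0,-0.03,-0.03],0.3],[[0.6,0,0],[0,-0.04,-0.03],0.3],[[0.75,0,0],[0,-0.05,-0.03],0.3],[[0.75,0,0],[0,-0.05,-0.03],0.3]]' 
python3 -m pendant '[[[0.15,0,0],[0,0,0],0.3],[[0.3,0,0],[0,0,0],0.3],[[0.45,0,0],[0,0,0],0.3],[[0.6,0,0],[0,0,0],0.3],[[0.75,0,0],[0,0,0],0.3],[[0.82,0,0],[0,0,0],0.3],[[0.82,0,0],[0,0,0],0.3],[[0.82,0,0],[0,0,0],0.3]]'
python3 - <<'E'
from h import *
print(tool()[0],tool()[1].as_matrix().round(2),r.get_state()["q"].round(2)); d=snap("side","s1")
E
```

```text
clock: 4.3
tool_pos: [0.5969, -0.0922, 0.2143]
eef_rot: [-0.626, 0.75, -0.165, 0.135]
contact_force: [0.2, 0.1, -0.7]
opening: 0.477
clock: 5.1
tool_pos: [0.6745, -0.0903, 0.3845]
eef_rot: [-0.591, 0.719, -0.29, 0.223]
contact_force: [-0.5, -0.3, -1.2]
opening: 0.476
[ 0.67451812 -0.09025495  0.3845015 ] [[-0.2  -0.72  0.66]
 [-0.98  0.13 -0.15]
 [ 0.02 -0.68 -0.73]] [-0.29  0.43  0.42  1.98 -1.    0.04 -0.75]
```

```bash
python3 -m pendant '[[[-0.15,0,0],[0,0,0],0.3],[[-0.3,0,0],[0,0,0],0.3],[[-0.45,0,0],[0,0,0],0.3],[[-0.6,0,0],[0,0,0],0.3],[[-0.75,0,0],[0,0,0],0.3],[[-0.75,0,0],[0,0,0],0.3]]'
cat >> h.py <<'E'
def st():
    s=r.get_state();p,R=tool();print("pos",p.round(4),"R",R.as_matrix().round(2).tolist(),"q",s["q"].round(2),"op",round(s["opening"],3),"F",s["contact_force"].round(1),"t",s["clock"])
def go(dp=(0,0,0),Rt=None):
    "shift (tool axes) to world dp and rotvec to reach matrix Rt"
    p,R=tool();print("shift",R.inv().apply(dp).round(4));
    if Rt is not None: print("turn",(R.inv()*Ro.from_matrix(Rt)).as_rotvec().round(3))
E
python3 - <<'E'
from h import *
st(); go((.5-tool()[0][0],-.1-tool()[0][1],.25-tool()[0][2]),np.array([[1,0,0],[0,-1,0],[0,0,-1]]))
E
```

```text
clock: 5.75
tool_pos: [0.6745, -0.0897, 0.3844]
eef_rot: [-0.632, 0.774, -0.026, 0.008]
contact_force: [1.0, -0.2, -1.0]
opening: 0.475
pos [ 0.6745 -0.0897  0.3844] R [[-0.2, -0.98, 0.05], [-0.98, 0.2, -0.03], [0.02, -0.05, -1.0]] q [-0.35  0.79  0.95  1.26 -0.62  1.34 -1.22] op 0.475 F [ 1.  -0.2 -1. ] t 5.75
shift [0.0422 0.1756 0.1264]
turn [-0.019 -0.061 -1.771]
```

```bash
python3 -m pendant '[[[0,0,-0.15],[0.01,0.04,0.03],0.3],[[0,0,-0.3],[0.02,0.08,0.06],0.3],[[0,0,-0.45],[0.03,0.12,0.09],0.3],[[0,0,-0.6],[0.04,0.17,0.12],0.3],[[0,0,-0.75],[0.042,0.175,0.126],0.3],[[-0.01,-0.03,-0.9],[0.042,0.175,0.126],0.3],[[-0.01,-0.03,-0.9],[0.042,0.175,0.126],0.3]]' 
python3 -m pendant '[[[0,0,-0.15],[0,0,0],0.3],[[0,0,-0.3],[0,0,0],0.3],[[0,0,-0.45],[0,0,0],0.3],[[0,0,-0.6],[0,0,0],0.3],[[0,0,-0.75],[0,0,0],0.3],[[0,0,-0.87],[0,0,0],0.3],[[0,0,-0.87],[0,0,0],0.3]]'
python3 - <<'E'
from h import *
st()
E
python3 -m pendant '[[[0.15,0,0],[0,-0.01,0],0.3],[[0.3,0,0],[0,-0.03,0],0.3],[[0.45,0,0],[0,-0.05,0],0.3],[[0.6,0,0],[0,-0.07,0],0.3],[[0.75,0,0],[0,-0.09,0],0.3],[[0.75,0,0],[0,-0.1,0],0.3]]'
python3 - <<'E'
from h import *
st()
E
```

```text
clock: 6.45
tool_pos: [0.5014, -0.1011, 0.249]
eef_rot: [0.906, -0.422, 0.017, -0.006]
contact_force: [0.6, -0.5, -0.8]
opening: 0.474
clock: 7.15
tool_pos: [0.5024, -0.1007, 0.2492]
eef_rot: [1.0, -0.002, 0.018, 0.002]
contact_force: [-0.3, 0.2, -1.1]
opening: 0.47
pos [ 0.5024 -0.1007  0.2492] R [[1.0, -0.0, 0.04], [-0.0, -1.0, -0.0], [0.04, 0.0, -1.0]] q [-0.11  0.55  0.35  1.95 -0.3   0.66  0.41] op 0.47 F [-0.3  0.2 -1.1] t 7.15
clock: 7.75
tool_pos: [0.5022, -0.0042, 0.2456]
eef_rot: [0.931, -0.001, 0.016, -0.364]
contact_force: [0.0, -0.9, -0.8]
opening: 0.478
pos [ 0.5022 -0.0042  0.2456] R [[1.0, 0.01, 0.03], [-0.01, -0.74, 0.68], [0.03, -0.68, -0.73]] q [ 0.42  0.7  -0.14  1.91 -0.81  0.94  0.92] op 0.478 F [ 0.  -0.9 -0.8] t 7.75
```

```bash
cat > fk.py <<'E'
import numpy as np
from scipy.spatial.transform import Rotation as Ro
from scipy.optimize import least_squares
lo=np.array([-3.01,-.46,-1.47,.13,-1,.04,-2.66]);hi=np.array([3.01,2.08,1.51,2.56,4.14,2.09,2.66])
def fk(q,L,s=(1,)*7):
    q=np.array(q)*s
    R=Ro.from_euler("z",q[0]);p=np.array([0,0,L[0]])
    R=R*Ro.from_euler("y",q[1]);R=R*Ro.from_euler("z",q[2]);p=p+R.apply([0,0,L[1]])
    R=R*Ro.from_euler("y",q[3]);R=R*Ro.from_euler("z",q[4]);p=p+R.apply([0,0,L[2]])
    R=R*Ro.from_euler("y",q[5]);p=p+R.apply([0,0,L[3]])
    return p,R*Ro.from_euler("z",q[6])
Q=[[.0338,.6898,-.1945,1.5661,.1573,.9025,-.2151],[.02,.53,.25,1.85,-.18,.79,-1.2],[-.29,.43,.42,1.98,-1,.04,-.75],[-.35,.79,.95,1.26,-.62,1.34,-1.22],[-.11,.55,.35,1.95,-.3,.66,.41],[.42,.7,-.14,1.91,-.81,.94,.92]]
P=np.array([[.6246,0,.2461],[.5054,-.1387,.2762],[.6745,-.0903,.3845],[.6745,-.0897,.3844],[.5024,-.1007,.2492],[.5022,-.0042,.2456]])
Z=np.array([[0,0,-1],[0,0,-1],[.66,-.15,-.73],[.05,-.03,-1],[.04,0,-1],[.03,.68,-.73]])
X=np.array([[1,0,0],[0.01,-1,0],[-.2,-.98,.02],[-.2,-.98,.02],[1,0,.04],[1,-.01,.03]])
if __name__=="__main__":
    import itertools
    best=[]
    for sg in itertools.product((1,-1),repeat=4):
        s=(sg[0],1,sg[1],1,sg[2],1,sg[3])
        f=lambda L:np.concatenate([fk(q,L,s)[0]-p for q,p in zip(Q,P)]).ravel()
        r=least_squares(f,[.35,.4,.4,.25])
        ez=max(np.abs(fk(q,r.x,s)[1].apply([0,0,1])-z).max() for q,z in zip(Q,Z))
        ex=max(np.abs(fk(q,r.x,s)[1].apply([1,0,0])-z).max() for q,z in zip(Q,X))
        best.append((np.abs(r.fun).max(),ez,ex,s,r.x.round(4)))
    for b in sorted(best,key=lambda b:b[0])[:3]:print(b)
E
python3 fk.py
```

```text
(np.float64(0.05479938489276813), np.float64(0.010022593166519211), np.float64(1.9088632348351866), (-1, 1, -1, 1, -1, 1, 1), array([0.3948, 0.5102, 0.3929, 0.2843]))
(np.float64(0.05479938489276813), np.float64(0.010022593166519211), np.float64(1.9999989985032198), (-1, 1, -1, 1, -1, 1, -1), array([0.3948, 0.5102, 0.3929, 0.2843]))
(np.float64(0.17397804929070104), np.float64(1.1121014004377732), np.float64(1.97312786174013), (-1, 1, -1, 1, 1, 1, 1), array([0.1868, 0.4998, 0.4271, 0.0258]))
```

```bash
python3 - <<'E'
s=open("fk.py").read()
a=s.index("def fk");b=s.index("Q=[[");c=s.index("if __name__")
new='''S=np.array([-1,1,-1,1,-1,1,-1])
def fk(q,L):
    q=np.array(q)*S
    R=Ro.from_euler("z",q[0])
    p=R.apply([L[4],0,L[0]])
    R=R*Ro.from_euler("y",q[1]);R=R*Ro.from_euler("z",q[2]);p=p+R.apply([L[5],0,L[1]])
    R=R*Ro.from_euler("y",q[3]);R=R*Ro.from_euler("z",q[4]);p=p+R.apply([L[6],0,L[2]])
    R=R*Ro.from_euler("y",q[5]);p=p+R.apply([L[7],0,L[3]])
    return p,R*Ro.from_euler("z",q[6]+L[8])
'''
main='''if __name__=="__main__":
    f=lambda L:np.concatenate([np.r_[fk(q,L)[0]-p,.2*(fk(q,L)[1].apply([1,0,0])-x)] for q,p,x in zip(Q,P,X)])
    for o in (0,1.57,3.14,-1.57):
        r=least_squares(f,[.35,.5,.4,.28,0,0,0,0,o]); print(np.abs(r.fun).max(),r.x.round(4).tolist())
'''
open("fk.py","w").write(s[:a]+new+s[b:c]+main)
E
python3 fk.py
```

```text
0.05742809622426971 [0.2854, 0.6306, 0.3527, 0.3144, -0.0857, 0.041, -0.0527, 0.0224, 3.1363]
0.05742809618905275 [0.2854, 0.6306, 0.3527, 0.3144, -0.0857, 0.041, -0.0527, 0.0224, 3.1363]
0.05742809619536397 [0.2854, 0.6306, 0.3527, 0.3144, -0.0857, 0.041, -0.0527, 0.0224, 3.1363]
0.05742809618568996 [0.2854, 0.6306, 0.3527, 0.3144, -0.0857, 0.041, -0.0527, 0.0224, -3.1469]
```

Run:
```python
import fk
from fk import *
import itertools
def F(q,L,s):
    q=np.array(q)*s
    R=Ro.from_euler("z",q[0]); p=R.apply(L[0:3])
    R=R*Ro.from_euler("y",q[1]);R=R*Ro.from_euler("z",q[2]);p=p+R.apply(L[3:6])
    R=R*Ro.from_euler("y",q[3]);R=R*Ro.from_euler("z",q[4]);p=p+R.apply(L[6:9])
    R=R*Ro.from_euler("y",q[5]);p=p+R.apply([0,0,L[9]]); return p,R
for sg in((-1,-1,-1),(1,1,1)):
  for s6 in (1,):
    s=np.array([sg[0],1,sg[1],1,sg[2],s6,1])
    for q,p,z in zip(Q,P,Z): print(F(q,np.zeros(10),s)[1].apply([0,0,1]).round(2),z)
    f=lambda L:np.concatenate([np.concatenate([F(q,L,s)[0]-p for q,p in zip(Q,P)]),.01*(L-np.array([0,0,.35,0,0,.5,0,0,.4,.28]))])
    r=least_squares(f,[0,0,.35,0,0,.5,0,0,.4,.28]);print(r.x.round(3),r.fun[:18].reshape(6,3).round(3))
```

```text
[-0. -0. -1.] [ 0.  0. -1.]
[-0.01  0.   -1.  ] [ 0.  0. -1.]
[ 0.66 -0.16 -0.73] [ 0.66 -0.15 -0.73]
[ 0.04 -0.03 -1.  ] [ 0.05 -0.03 -1.  ]
[ 0.03 -0.   -1.  ] [ 0.04  0.   -1.  ]
[ 0.03  0.68 -0.74] [ 0.03  0.68 -0.73]
[ 0.008 -0.017  0.357 -0.001 -0.029  0.552  0.001 -0.     0.347  0.317] [[ 0.002 -0.     0.001]
 [ 0.     0.002 -0.002]
 [ 0.     0.     0.001]
 [-0.001 -0.001 -0.001]
 [-0.001 -0.001 -0.001]
 [ 0.    -0.001  0.001]]
[-0.  0. -1.] [ 0.  0. -1.]
[-0.01 -0.   -1.  ] [ 0.  0. -1.]
[ 0.66  0.16 -0.73] [ 0.66 -0.15 -0.73]
[ 0.04  0.03 -1.  ] [ 0.05 -0.03 -1.  ]
[ 0.03  0.   -1.  ] [ 0.04  0.   -1.  ]
[ 0.03 -0.68 -0.74] [ 0.03  0.68 -0.73]
[ 0.245 -0.044  0.375 -0.143  0.051  0.37   0.05  -0.062  0.341  0.237] [[-0.029 -0.064  0.01 ]
 [ 0.009  0.129 -0.019]
 [-0.026 -0.012 -0.021]
 [-0.005 -0.049 -0.007]
 [-0.004  0.038 -0.01 ]
 [ 0.049 -0.019  0.046]]
```

```bash
cat > ik.py <<'E'
from fk import *
L=[.008,-.017,.357,-.001,-.029,.552,.001,0,.347,.317]
s=S
def F(q,off=np.pi):
    q=np.array(q)*s
    R=Ro.from_euler("z",q[0]); p=R.apply(L[0:3]);out=[]
    R=R*Ro.from_euler("y",q[1]);R=R*Ro.from_euler("z",q[2]);p=p+R.apply(L[3:6]);out.append(p)
    R=R*Ro.from_euler("y",q[3]);R=R*Ro.from_euler("z",q[4]);p=p+R.apply(L[6:9]);out.append(p)
    R=R*Ro.from_euler("y",q[5]);p=p+R.apply([0,0,L[9]]); return p,R*Ro.from_euler("z",q[6]+off),out
def ik(p,R,q0,m=.05):
    f=lambda q:np.r_[F(q)[0]-p,.3*(F(q)[1].inv()*R).as_rotvec(),.002*(q-q0)]
    r=least_squares(f,np.clip(q0,lo+m,hi-m),bounds=(lo+m,hi-m));return r.x,np.abs(r.fun[:6]).max()
def ori(phi,dep,up=1):
    z=np.array([np.cos(phi)*np.cos(dep),np.sin(phi)*np.cos(dep),-np.sin(dep)])
    x=np.cross(z,[0,0,1.]);x/=np.linalg.norm(x); y=np.cross(z,x) # y down-ish
    return Ro.from_matrix(np.c_[x*up,y*up,z])
E
python3 - <<'E'
from ik import *
print([np.abs(F(q)[1].apply([1,0,0])-x).max().round(2) for q,x in zip(Q,X)])
rng=np.random.default_rng(0)
for xy in ((.55,.1),(.5,-.05)):
  for phi in range(-150,151,30):
    for dep in (15,30):
      b=None
      for up in(1,-1):
        for k in range(6):
          q0=rng.uniform(lo,hi) if k else np.array(Q[0])
          q,e=ik(np.array([*xy,.05]),ori(np.radians(phi),np.radians(dep),up),q0)
          if e<.004 and (b is None): b=(up,q.round(2),F(q)[2][1].round(2))
      if b:print(xy,phi,dep,*b)
E
```

```text
[np.float64(0.0), np.float64(0.0), np.float64(0.0), np.float64(0.0), np.float64(0.02), np.float64(0.01)]
(0.55, 0.1) -150 30 1 [-0.22  1.46 -0.44  0.81  0.47  2.    1.5 ] [0.79 0.24 0.21]
(0.55, 0.1) -120 15 1 [-0.46  1.52 -0.24  0.89  0.7   2.04  1.82] [0.7  0.37 0.13]
(0.55, 0.1) -120 30 1 [-0.37  1.37 -0.37  1.1   0.71  1.8   1.71] [0.69 0.34 0.21]
(0.55, 0.1) -90 15 1 [-0.6   1.4  -0.21  1.35  0.96  1.7   1.77] [0.55 0.41 0.13]
(0.55, 0.1) -90 30 1 [-0.52  1.27 -0.3   1.49  0.97  1.5   1.75] [0.55 0.37 0.21]
(0.55, 0.1) -60 15 1 [-0.8   1.35 -0.04  1.82  1.29  1.34  1.54] [0.4  0.37 0.13]
(0.55, 0.1) -60 30 1 [-1.35  1.71  1.22  1.94 -0.95  0.44 -2.61] [0.41 0.34 0.21]
(0.55, 0.1) -30 15 1 [-1.2   1.59  0.51  2.25  2.    0.89  0.74] [0.28 0.25 0.13]
(0.55, 0.1) -30 30 1 [-0.49  1.29 -0.43  2.29  1.97  1.58  1.36] [0.31 0.24 0.21]
(0.55, 0.1) 0 15 1 [-0.71  1.7   0.18  2.51  2.41  2.04  0.75] [0.25 0.1  0.13]
(0.55, 0.1) 30 15 1 [ 0.07  1.59 -0.05  2.46  3.77  2.04  2.12] [ 0.29 -0.05  0.13]
(0.55, 0.1) 30 30 -1 [ 0.65  1.68 -1.12  2.49  3.08  1.31 -0.06] [ 0.31 -0.04  0.21]
(0.55
[... 1568 characters left out ...]
.26 -0.19  0.21]
(0.5, -0.05) 60 15 1 [ 1.32  1.73 -1.14  1.98  0.17  0.3   0.26] [ 0.35 -0.32  0.13]
(0.5, -0.05) 60 30 1 [ 1.18  1.48 -1.02  2.08  0.25  0.1   0.01] [ 0.36 -0.29  0.21]
(0.5, -0.05) 90 15 1 [ 1.    1.54 -0.87  1.56 -0.19  1.    0.67] [ 0.5  -0.36  0.13]
(0.5, -0.05) 90 30 1 [ 0.96  1.39 -0.86  1.7  -0.07  0.79  0.53] [ 0.5  -0.32  0.21]
(0.5, -0.05) 120 15 1 [ 0.68  1.52 -0.7   1.18 -0.13  1.57  0.78] [ 0.65 -0.32  0.13]
(0.5, -0.05) 120 30 1 [ 0.68  1.37 -0.68  1.35 -0.04  1.32  0.75] [ 0.64 -0.29  0.21]
(0.5, -0.05) 150 15 1 [ 0.4   1.56 -0.61  0.88  0.05  1.99  0.97] [ 0.77 -0.2   0.13]
(0.5, -0.05) 150 30 1 [ 0.42  1.4  -0.59  1.11  0.12  1.69  0.98] [ 0.74 -0.19  0.21]
```

Run:
```python
from h import *; from ik import ori
go((.53-.5022,.10+.004,.22-.2456),ori(np.radians(95),np.radians(15)).as_matrix())
```

```text
shift [ 0.0257 -0.0588  0.0901]
turn [ 0.565 -0.102 -0.028]
```

```bash
python3 -m pendant '[[[0.14,-0.02,0],[0.01,-0.02,0.03],0.3],[[0.28,-0.05,-0.01],[0.02,-0.04,0.06],0.3],[[0.42,-0.07,-0.02],[0.026,-0.059,0.09],0.3],[[0.565,-0.102,-0.028],[0.026,-0.059,0.09],0.3],[[0.565,-0.102,-0.028],[0.026,-0.059,0.09],0.3],[[0.565,-0.102,-0.028],[0.026,-0.059,0.09],0.3]]'
python3 - <<'E'
from h import *
st(); snap("side","s2"); go((.53-tool()[0][0],.12-tool()[0][1],.053-tool()[0][2]))
E
```

```text
clock: 8.35
tool_pos: [0.5293, 0.1041, 0.2226]
eef_rot: [0.794, 0.041, -0.028, -0.606]
contact_force: [0.3, -0.3, -0.7]
opening: 0.47
pos [0.5293 0.1041 0.2226] R [[1.0, 0.03, -0.09], [0.1, -0.26, 0.96], [0.0, -0.96, -0.26]] q [ 0.5   1.06 -0.41  1.77 -0.95  1.15  1.08] op 0.47 F [ 0.3 -0.3 -0.7] t 8.35
shift [0.0009 0.161  0.0603]
```

View pics/s2.png

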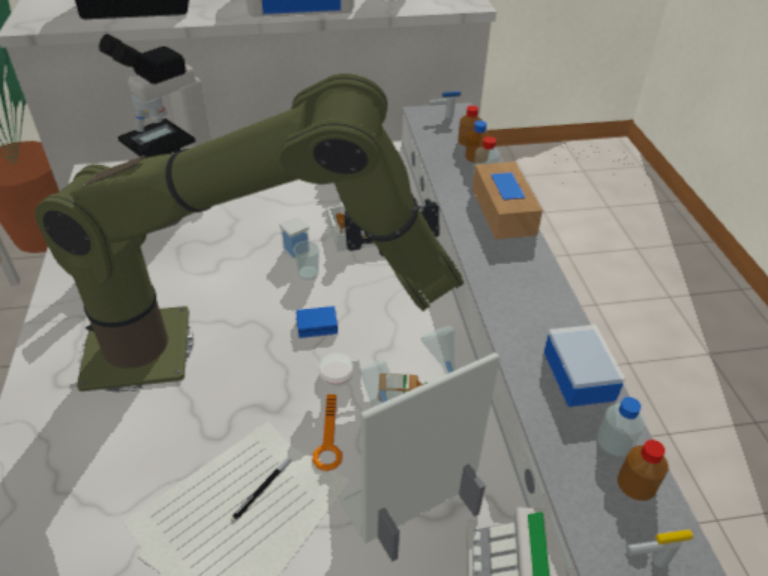

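```bash
python3 -m pendant '[[[0,0,0],[0.003,0.02,0.03],0.3],[[0,0,0],[0.005,0.05,0.06],0.3],[[0,0,0],[0.005,0.08,0.08],0.3],[[0,0,0],[0.005,0.1,0.085],0.3],[[0,0,0],[0.005,0.12,0.09],0.3],[[0,0,0],[0.005,0.13,0.094],0.3],[[0,0,0],[0.005,0.13,0.094],0.3]]'
python3 - <<'E'
from h import *; from ik import F
st(); q=r.get_state()["q"];p,R,o=F(q);print("wrist",o[1],"elbow",o[0],"forearm dir",((o[1]-o[0])/np.linalg.norm(o[1]-o[0])).round(2)); snap("side","s3"); snap("scene","sc3")
E
```

```text
clock: 9.1
tool_pos: [0.53, 0.1611, 0.0742]
eef_rot: [0.793, 0.042, -0.027, -0.607]
contact_force: [0.2, 0.2, -0.5]
opening: 0.477
pos [0.53   0.1611 0.0742] R [[0.99, 0.03, -0.09], [0.1, -0.26, 0.96], [0.01, -0.96, -0.26]] q [ 0.46  1.34 -0.49  1.73 -0.95  0.94  1.22] op 0.477 F [ 0.2  0.2 -0.5] t 9.1
wrist [ 0.55745949 -0.14162817  0.16362833] elbow [ 0.47320008 -0.2805098   0.4702588 ] forearm dir [ 0.24  0.4  -0.88]
```

View pics/s3.png

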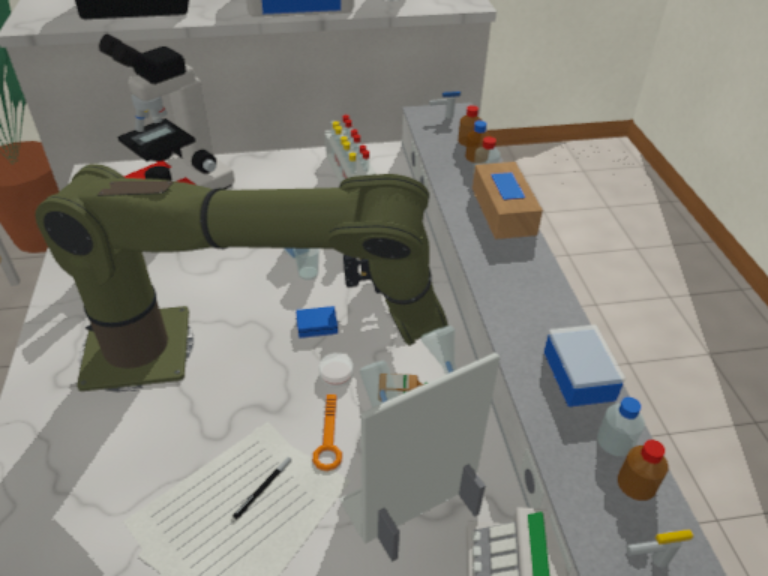

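```bash
python3 -m pendant '[[[0,0,0],[0,0.006,0.002],0.3],[[0,0,0],[0,0.012,0.004],0.3],[[0,0,0],[0,0.016,0.0045],0.3],[[0,0,0],[0,0.016,0.0045],0.3]]' 
python3 -m pendant '[[[0,0,0],[0,0.003,0.001],0.3],[[0,0,0],[0,0.005,0.0015],0.3],[[0,0,0],[0,0.005,0.0015],0.3]]'
```

```text
clock: 9.6
tool_pos: [0.5296, 0.1611, 0.0564]
eef_rot: [0.792, 0.041, -0.027, -0.608]
contact_force: [-0.2, -0.3, -1.3]
opening: 0.472
clock: 9.9
tool_pos: [0.5297, 0.1615, 0.0516]
eef_rot: [0.792, 0.041, -0.027, -0.608]
contact_force: [-0.7, -0.4, -0.5]
opening: 0.473
```

```bash
python3 -m pendant '[[[0,0,0],[0,0.002,0.0005],0.3],[[0,0,0],[0,0.004,0.001],0.3],[[0,0,0],[0,0.004,0.001],0.3]]'
python3 -m pendant '[[[0,0,0],[0,0.002,0.0005],0.3],[[0,0,0],[0,0.004,0.001],0.3],[[0,0,0],[0,0.004,0.001],0.3]]'
python3 - <<'E'
from h import *
snap("scene","sc4")
d=cv2.imread("pics/sc4.png");cv2.imwrite("pics/sc4c.png",cv2.resize(d[230:370,330:650],None,fx=2.4,fy=2.4))
E
```

```text
clock: 10.2
tool_pos: [0.5296, 0.1623, 0.051]
eef_rot: [0.79, 0.042, -0.027, -0.611]
contact_force: [-1.2, -4.5, 9.7]
opening: 0.472
clock: 10.5
tool_pos: [0.5293, 0.1638, 0.0501]
eef_rot: [0.788, 0.043, -0.028, -0.614]
contact_force: [-2.5, -5.2, 15.2]
opening: 0.477
```

View pics/sc4c.png

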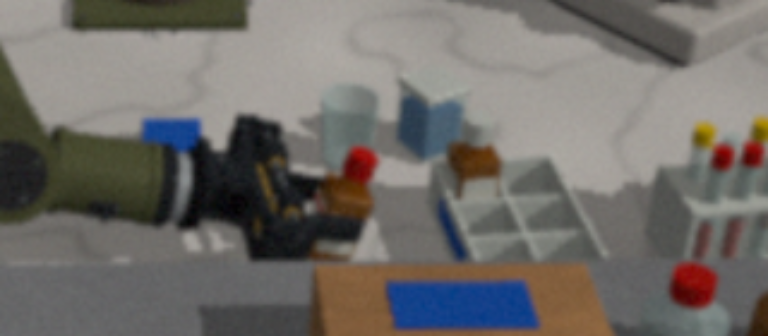

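Bottle contact with the bench is confirmed; it leans a little. I'll ease the press and open.

```bash
python3 -m pendant '[[[0,0,0],[0,-0.004,-0.001],0.3],[[0,0,0],[0,-0.005,-0.001],0.3],[[0,0,0],[0,-0.005,-0.001],0.3]]'
python3 -m pendant '[[[0,0,0],[0,0,0],0.5],[[0,0,0],[0,0,0],0.52],[[0,0,0],[0,0,0],0.6],[[0,0,0],[0,0,0],0.65],[[0,0,0],[0,0,0],0.65],[[0,0,0],[0,0,0],0.65],[[0,0,0],[0,0,0],0.65]]' 10
python3 - <<'E'
from h import *
snap("scene","sc5")
d=cv2.imread("pics/sc5.png");cv2.imwrite("pics/sc5c.png",cv2.resize(d[230:370,330:650],None,fx=2.4,fy=2.4))
E
```

```text
clock: 10.85
tool_pos: [0.5297, 0.1626, 0.0503]
eef_rot: [0.791, 0.042, -0.027, -0.609]
contact_force: [-0.5, 0.0, 6.7]
opening: 0.471
clock: 11.55
tool_pos: [0.5298, 0.1617, 0.0487]
eef_rot: [0.792, 0.042, -0.027, -0.608]
contact_force: [-0.2, 0.3, -0.3]
opening: 0.648
```

View pics/sc5c.png

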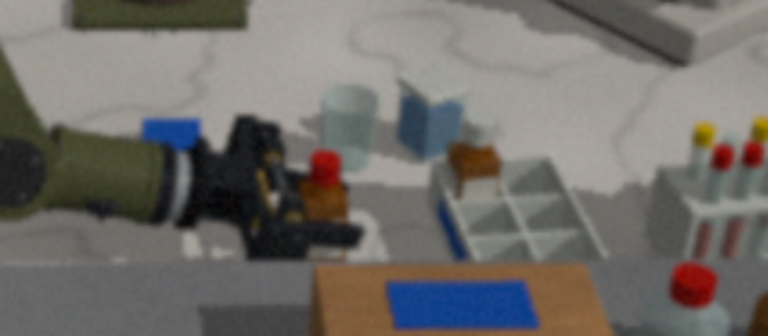

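Red bottle stands upright (cap at (325,165) in the crop). Backing off.

```bash
python3 -m pendant '[[[0,0,0],[0,-0.002,-0.03],0.65],[[0,0,0],[0,-0.004,-0.06],0.65],[[0,0,0],[0,-0.006,-0.1],0.65],[[0,0,0],[0,-0.05,-0.12],0.65],[[0,0,0],[0,-0.1,-0.13],0.65],[[0,0,0],[0,-0.15,-0.13],0.65],[[0,0,0],[0,-0.2,-0.12],0.65],[[0,0,0],[0,-0.2,-0.12],0.65]]'
python3 - <<'E'
from h import *
st()
go((.53-tool()[0][0],.15-.05-tool()[0][1],.26-tool()[0][2]),np.array([[0,-1,0],[-1,0,0],[0,0,-1.]]))
go((.53-tool()[0][0],.15-.05-tool()[0][1],.26-tool()[0][2]),np.array([[1,0,0],[0,-1,0],[0,0,-1.]]))
E
```

```text
clock: 12.4
tool_pos: [0.5341, 0.1015, 0.2798]
eef_rot: [0.791, 0.046, -0.026, -0.609]
contact_force: [0.1, 0.6, 0.3]
opening: 0.647
pos [0.5341 0.1015 0.2798] R [[0.99, 0.04, -0.1], [0.1, -0.25, 0.96], [0.02, -0.97, -0.26]] q [ 0.54  0.99 -0.48  1.75 -0.92  1.19  0.97] op 0.647 F [0.1 0.6 0.3] t 12.4
shift [-0.0046  0.0193  0.004 ]
turn [-0.987  1.073  1.416]
shift [-0.0046  0.0193  0.004 ]
turn [-1.311  0.055  0.1  ]
```

```bash
python3 -m pendant '[[[-0.15,0,0],[0,0,0],0.8],[[-0.3,0,0],[0,0,0],0.8],[[-0.45,0,0],[0,0,0],0.8],[[-0.6,0.03,0.05],[0,0,0],0.8],[[-0.75,0.03,0.05],[0,0,0],0.8],[[-0.9,0.05,0.08],[0,0,0],0.8],[[-1.05,0.05,0.1],[0,0,0],0.8],[[-1.2,0.05,0.1],[0,0.02,0],0.8],[[-1.311,0.055,0.1],[0,0.02,0],0.8],[[-1.311,0.055,0.1],[0,0.02,0],0.8]]'
python3 -m pendant '[[[0,0,0.15],[0,0,0],0.8],[[0,0,0.3],[0,0,0],0.8],[[0,0,0.45],[0,0,0],0.8],[[0,0,0.6],[0,0,0],0.8],[[0,0,0.75],[0,0,0],0.8],[[0,0,0.9],[0,0,0],0.8],[[0,0,1.05],[0,0,0],0.8],[[0,0,1.2],[0,0,0],0.8],[[0,0,1.35],[0,0,0],0.8],[[0,0,1.5],[0,0,0],0.8]]'
cat >> h.py <<'E'
RNG={"red":((0,8),(170,180)),"green":((45,85),),"orange":((8,18),)}
def blobs(d,c,amin=60,smin=130,vmin=60):
    h=cv2.cvtColor(d["image"],cv2.COLOR_RGB2HSV);m=0
    for a,b in RNG[c]: m=m|cv2.inRange(h,(a,smin,vmin),(b,255,255))
    n,_,s,ct=cv2.connectedComponentsWithStats(cv2.morphologyEx(m,cv2.MORPH_OPEN,np.ones((3,3))))
    return [(s[i],ct[i]) for i in range(1,n) if s[i,4]>=amin]
E
python3 - <<'E'
from h import *
st(); d=snap("wrist","w2")
S=snap("scene")
for n,D in(("w",d),("scene",S)):
  for c in("red","green"):
    for s,ct in blobs(D,c,25): print(n,c,s,ct.round(1),at(D,*ct,.105).round(3))
E
```

```text
clock: 13.4
tool_pos: [0.5337, 0.1002, 0.2528]
eef_rot: [1.0, 0.004, -0.005, 0.001]
contact_force: [0.2, 1.9, -0.5]
opening: 0.801
clock: 14.4
tool_pos: [0.5353, 0.0902, 0.2534]
eef_rot: [0.726, -0.687, -0.003, 0.003]
contact_force: [-0.2, -0.1, 0.1]
opening: 0.804
pos [0.5353 0.0902 0.2534] R [[0.05, -1.0, -0.01], [-1.0, -0.05, -0.0], [0.0, 0.01, -1.0]] q [-0.65  0.67  0.7   1.83 -0.56  0.86 -1.19] op 0.804 F [-0.2 -0.1  0.1] t 14.4
w red [184 164  33  35 870] [199.9 181. ] [0.533 0.14  0.105]
w green [505 133   7  16  76] [508.8 141.6] [ 0.584 -0.132  0.105]
w green [477 173  19   9  86] [486.1 176.9] [ 0.551 -0.121  0.105]
w green [502 181  10   7  47] [506.7 183.8] [ 0.546 -0.141  0.105]
scene red [401 135   7   5  31] [403.8 137. ] [0.095 0.566 0.105]
scene red [372 138  24  12 139] [383.7 143.5] [0.151 0.471 0.105]
scene red [468 188   6   7  36] [470.2 191.2] [0.495 0.671 0.105]
scene red [476 188   6   7  38] [478.4 190.9] [0.493 0.698 0.105]
scene red [452 191   5   6  29] [453.9 193.4] [0.507 0.613 0.105]
scene red [427 193   5   6  30] [429.  195.5] [0.518 0.528 0.105]
scene red [443 192   5   6  27] [445.2 194.6] [0.514 0.582 0.105]
scene red [307 195   8  10  69] [310.3 199.6] [0.538 0.141 0.105]
scene red [418 194   6   6  30] [420.5 196.6] [0.524 0.499 0.105]
scene red [407 226  12  13 127] [412.3 232. ] [0.706 0.418 0.105]
scene red [470 226  13  13 146] [476. 232.] [0.707 0.601 0.105]
scene red [ 58 229  13  13 135] [ 64.2 234.7] [ 0.71  -0.591  0.105]
```

View pics/w2.png

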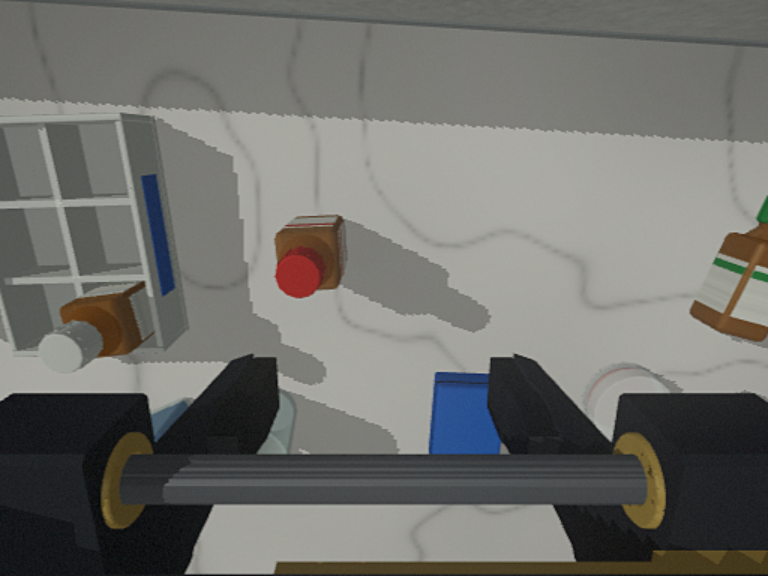

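Red bottle upright at (299,272) in the wrist view; both views put its cap at (0.534, 0.140, 0.105). The rack corner is at (153,117).

```bash
python3 -m pendant '[[[0,0,0.05],[-0.03,-0.003,0.02],0.8],[[0,0,0.05],[-0.05,-0.003,0.05],0.8],[[0,0,0.05],[-0.05,-0.003,0.09],0.8],[[0,0,0.05],[-0.05,-0.003,0.12],0.8],[[0,0,0.05],[-0.05,-0.003,0.145],0.8],[[0,0,0.05],[-0.05,-0.003,0.16],0.8],[[0,0,0.05],[-0.05,-0.003,0.165],0.8],[[0,0,0.05],[-0.05,-0.003,0.165],0.8]]'
python3 -m pendant '[[[0,0,0],[0,0,0],0.45],[[0,0,0],[0,0,0],0.35],[[0,0,0],[0,0,0],0.2],[[0,0,0],[0,0,0],0.2],[[0,0,0],[0,0,0],0.2],[[0,0,0],[0,0,0],0.2],[[0,0,0],[0,0,0],0.2],[[0,0,0],[0,0,0],0.2]]' 20
python3 -m pendant '[[[0,0,0],[0,0,-0.01],0.2],[[0,0,0],[0,0,-0.02],0.2],[[0,0,0],[0,0,-0.02],0.2],[[0,0,0],[0,0,-0.02],0.2]]'
python3 - <<'E'
from h import *
st(); go((.657-tool()[0][0],.19-tool()[0][1],0),np.array([[0,-1,0],[-1,0,0],[0,0,-1.]]))
W=dict(np.load("pics/w1.npz"))
E
```

```text
clock: 15.3
tool_pos: [0.5335, 0.141, 0.0882]
eef_rot: [0.712, -0.702, -0.002, 0.004]
contact_force: [-0.1, 1.6, 0.5]
opening: 0.797
clock: 16.1
tool_pos: [0.5336, 0.1421, 0.0886]
eef_rot: [0.712, -0.702, -0.002, 0.004]
contact_force: [-0.1, 0.1, 1.7]
opening: 0.31
clock: 16.5
tool_pos: [0.5339, 0.1424, 0.109]
eef_rot: [0.712, -0.702, -0.001, 0.004]
contact_force: [-0.3, 1.0, -1.6]
opening: 0.304
pos [0.5339 0.1424 0.109 ] R [[0.02, -1.0, -0.01], [-1.0, -0.02, -0.0], [0.0, 0.01, -1.0]] q [-0.64  0.88  0.52  1.91 -0.78  0.57 -1.15] op 0.304 F [-0.3  1.  -1.6] t 16.5
shift [-0.0458 -0.1238 -0.0011]
turn [ 0.007 -0.003  0.015]
```

```bash
python3 -m pendant '[[[0.007,0,0.015],[-0.01,-0.03,0],0.2],[[0.007,0,0.015],[-0.02,-0.06,0],0.2],[[0.007,0,0.015],[-0.04,-0.09,0],0.2],[[0.007,0,0.015],[-0.046,-0.115,0],0.2],[[0.007,0,0.015],[-0.046,-0.124,0],0.2],[[0.007,0,0.015],[-0.046,-0.124,0.008],0.2],[[0.007,0,0.015],[-0.046,-0.124,0.015],0.2],[[0.007,0,0.015],[-0.046,-0.124,0.019],0.2],[[0.007,0,0.015],[-0.046,-0.124,0.02],0.2],[[0.007,0,0.015],[-0.046,-0.124,0.02],0.2]]'
python3 -m pendant '[[[0,0,0],[0,0,0],0.33],[[0,0,0],[0,0,0],0.36],[[0,0,0],[0,0,0],0.4],[[0,0,0],[0,0,0],0.5],[[0,0,0],[0,0,0],0.6],[[0,0,0],[0,0,-0.02],0.6],[[0,0,0],[0,0,-0.06],0.6],[[0,0,0],[0,0,-0.1],0.6],[[0,0,0],[0,0,-0.15],0.6],[[0,0,0],[0,0,-0.15],0.6]]'
python3 - <<'E'
from h import *
st(); go((.5-tool()[0][0],-.08-tool()[0][1],.26-tool()[0][2]));d=snap("wrist","w3")
for s,ct in blobs(d,"red",200): print(s,at(d,*ct,.108).round(3))
E
```

```text
clock: 17.5
tool_pos: [0.6564, 0.1892, 0.0887]
eef_rot: [-0.707, 0.707, -0.001, -0.002]
contact_force: [-2.4, -0.5, 8.9]
opening: 0.308
clock: 18.5
tool_pos: [0.6612, 0.1899, 0.245]
eef_rot: [0.707, -0.707, 0.005, -0.004]
contact_force: [0.2, -1.6, -0.3]
opening: 0.604
pos [0.6612 0.1899 0.245 ] R [[0.0, -1.0, 0.01], [-1.0, -0.0, -0.0], [0.0, -0.01, -1.0]] q [-0.68  0.88  0.72  1.39 -0.61  1.08 -1.43] op 0.604 F [ 0.2 -1.6 -0.3] t 18.5
shift [ 0.2699  0.1611 -0.0164]
[240 177  32  35 878] [0.656 0.188 0.108]
```

```bash
python3 -m pendant '[[[0,0,0.02],[0.04,0.02,-0.02],0.9],[[0,0,0.05],[0.08,0.04,-0.02],1],[[0,0,0.1],[0.12,0.07,-0.02],1],[[0,0,0.15],[0.16,0.1,-0.02],1],[[0,0,0.2],[0.2,0.12,-0.02],1],[[0,0,0.22],[0.24,0.14,-0.02],1],[[0,0,0.22],[0.28,0.15,-0.02],1],[[0,0,0.22],[0.32,0.15,-0.02],1],[[0,0,0.22],[0.34,0.15,-0.02],1],[[0,0,0.22],[0.34,0.15,-0.02],1]]'
python3 - <<'E'
from h import *
st();d=snap("wrist","w4");np.savez("pics/w4.npz",**d);S=snap("side")
for c in("green","orange"):
  for s,ct in blobs(d,c,80): print(c,s,ct.round(1),at(d,*ct,.024).round(3))
  for s,ct in blobs(S,c,20,100): print("side",c,s,ct.round(1),at(S,*ct,.024).round(3))
E
```

```text
clock: 19.55
tool_pos: [0.5058, -0.1528, 0.2583]
eef_rot: [-0.623, 0.782, -0.001, -0.003]
contact_force: [0.3, -0.8, 0.3]
opening: 1.002
pos [ 0.5058 -0.1528  0.2583] R [[-0.22, -0.97, -0.0], [-0.97, 0.22, -0.01], [0.01, 0.0, -1.0]] q [-0.23  0.66  0.74  1.87 -0.58  0.84 -0.99] op 1.002 F [ 0.3 -0.8  0.3] t 19.55
green [282  77  18  23 307] [290.7  87.5] [ 0.579 -0.212  0.024]
green [280 134  30   6 139] [294.2 136.6] [ 0.526 -0.205  0.024]
side green [ 0  0  6 17 81] [2.1 7. ] [-0.706  1.92   0.024]
side green [ 0 32  6 27 87] [ 1.5 42.4] [-0.589  1.409  0.024]
side green [  4  44  11  26 152] [ 8.6 57.2] [-0.513  1.228  0.024]
side green [352 342  14  42 427] [358.5 362.9] [ 0.682 -0.548  0.024]
orange [275 101  38  30 816] [292.6 118. ] [ 0.547 -0.207  0.024]
orange [275 168  36  12 329] [293.1 173.4] [ 0.484 -0.196  0.024]
orange [ 300  215  127   38 1903] [371.3 234.9] [ 0.384 -0.277  0.024]
side orange [306  77  17  31 311] [312.9  91.1] [0.895 0.704 0.024]
side orange [ 324   80  188  122 2532] [431.8 121.8] [1.315 0.399 0.024]
side orange [   0   94   35   74 2191] [ 17.2 130.7] [-0.332  0.567  0.024]
side orange [ 316  108   45   51 1367] [337.1 135.4] [0.903 0.361 0.024]
side orange [224 142  13  10  99] [230.  146.4] [0.481 0.349 0.024]
side orange [278 155  13  10 104] [283.7 160. ] [0.665 0.239 0.024]
side orange [273 250   6   9  47] [275.2 253.9] [ 0.55  -0.189  0.024]
side orange [209 263  19  51 422] [218.7 291.3] [ 0.373 -0.295  0.024]
side orange [412 297  33  36 762] [426.9 316.7] [ 0.9   -0.453  0.024]
```

View pics/w4.png

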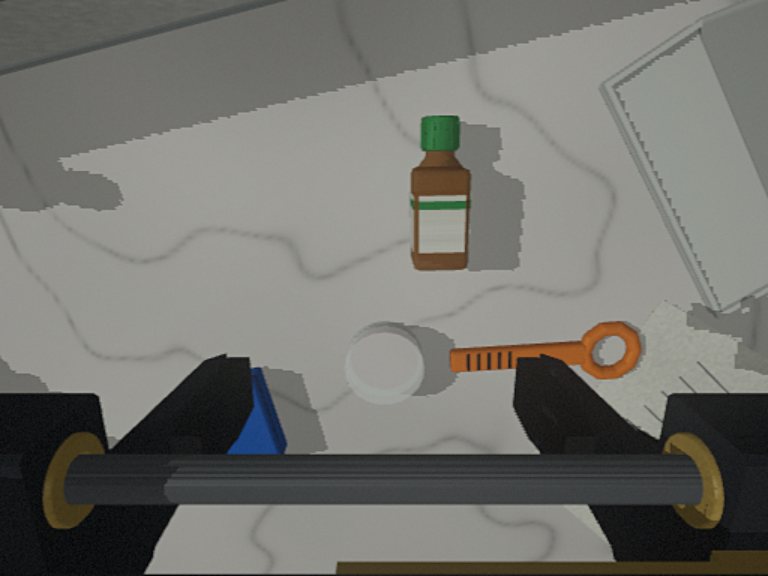

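Green cap at (440,133), body base edge at (440,269); the bottle lies along the tool axis.

```bash
python3 -m pendant '[[[0,0,0],[0.02,-0.02,0.04],1],[[0,0,0],[0.043,-0.039,0.08],1],[[0,0,0],[0.043,-0.039,0.12],1],[[0,0,0],[0.043,-0.039,0.16],1],[[0,0,0],[0.043,-0.039,0.2],1],[[0,0,0],[0.043,-0.039,0.225],1],[[0,0,0],[0.043,-0.039,0.24],1],[[0,0,0],[0.043,-0.039,0.245],1],[[0,0,0],[0.043,-0.039,0.245],1]]'
python3 -m pendant '[[[0,0,0],[0,0,0],0.6],[[0,0,0],[0,0,0],0.3],[[0,0,0],[0,0,0],0.3],[[0,0,0],[0,0,0],0.3],[[0,0,0],[0,0,0],0.3],[[0,0,0],[0,0,0],0.3],[[0,0,0],[0,0,0],0.3]]' 30
python3 -m pendant '[[[0,0,0],[0,0,-0.02],0.3],[[0,0,0],[0,0,-0.05],0.3],[[0,0,0],[0,0,-0.09],0.3],[[0,0,0],[0,0,-0.13],0.3],[[0,0,0],[0,0,-0.17],0.3],[[0,0,0],[-0.03,0.02,-0.2],0.3],[[0,0,0],[-0.06,0.03,-0.23],0.3],[[0,0,0],[-0.09,0.03,-0.23],0.3],[[0,0,0],[-0.1,0.03,-0.23],0.3]]'
python3 - <<'E'
from h import *
st(); go((.5-tool()[0][0],-.1-tool()[0][1],.25-tool()[0][2]),np.array([[1,0,0],[0,-1,0],[0,0,-1]]))
E
```

```text
clock: 20.55
tool_pos: [0.5356, -0.1999, 0.0138]
eef_rot: [-0.626, 0.78, -0.001, -0.002]
contact_force: [-0.6, 0.4, 0.9]
opening: 1.0
clock: 21.25
tool_pos: [0.5355, -0.2014, 0.0142]
eef_rot: [-0.625, 0.781, -0.002, -0.002]
contact_force: [-0.6, -1.0, 3.0]
opening: 0.473
clock: 22.15
tool_pos: [0.5287, -0.0914, 0.2436]
eef_rot: [-0.627, 0.779, 0.0, -0.0]
contact_force: [0.2, 0.1, -1.7]
opening: 0.474
pos [ 0.5287 -0.0914  0.2436] R [[-0.21, -0.98, -0.0], [-0.98, 0.21, -0.0], [0.0, 0.0, -1.0]] q [-0.34  0.69  0.74  1.86 -0.62  0.83 -1.06] op 0.474 F [ 0.2  0.1 -1.7] t 22.15
shift [ 0.0145  0.0263 -0.0064]
turn [ 1.000e-03  1.000e-03 -1.786e+00]
```

```bash
python3 -m pendant '[[[0,0,-0.15],[0.01,0.01,0],0.3],[[0,0,-0.3],[0.014,0.026,0],0.3],[[0,0,-0.45],[0.014,0.026,0],0.3],[[0,0,-0.6],[0.014,0.026,0],0.3],[[0,0,-0.75],[0.014,0.026,0],0.3],[[0,0,-0.9],[0.014,0.026,0],0.3],[[0,0,-0.9],[0.014,0.026,0],0.3]]' 
python3 -m pendant '[[[0,0,-0.15],[0,0,0],0.3],[[0,0,-0.3],[0,0,0],0.3],[[0,0,-0.45],[0,0,0],0.3],[[0,0,-0.6],[0,0,0],0.3],[[0,0,-0.75],[0,0,0],0.3],[[0,0,-0.886],[0,0,0],0.3],[[0,0,-0.886],[0,0,0],0.3]]' 
python3 -m pendant '[[[0.15,0,0],[0,-0.01,0],0.3],[[0.3,0,0],[0,-0.03,0],0.3],[[0.45,0,0],[0,-0.05,0],0.3],[[0.6,0,0],[0,-0.07,0],0.3],[[0.75,0,0],[0,-0.09,0],0.3],[[0.75,0,0],[0,-0.1,0],0.3]]'
python3 - <<'E'
from h import *; from ik import ori
st()
go((.53-tool()[0][0],.10-tool()[0][1],.22-tool()[0][2]),ori(np.radians(95),np.radians(15)).as_matrix())
E
```

```text
clock: 22.85
tool_pos: [0.4991, -0.1045, 0.243]
eef_rot: [0.902, -0.431, -0.001, 0.002]
contact_force: [0.9, -0.1, -1.6]
opening: 0.474
clock: 23.55
tool_pos: [0.4992, -0.1044, 0.243]
eef_rot: [1.0, -0.004, -0.001, 0.002]
contact_force: [-0.2, 0.0, -0.9]
opening: 0.479
clock: 24.15
tool_pos: [0.4997, -0.0078, 0.2397]
eef_rot: [0.931, -0.01, -0.002, -0.365]
contact_force: [-0.1, -1.4, -2.9]
opening: 0.47
pos [ 0.4997 -0.0078  0.2397] R [[1.0, -0.02, 0.0], [-0.02, -0.73, 0.68], [-0.01, -0.68, -0.73]] q [ 0.52  0.73 -0.3   1.89 -0.69  0.9   0.78] op 0.47 F [-0.1 -1.4 -2.9] t 24.15
shift [ 0.0286 -0.0663  0.0878]
turn [ 0.561 -0.085 -0.063]
```

```bash
python3 -m pendant '[[[0.14,-0.02,0],[0.01,-0.02,0.03],0.3],[[0.28,-0.04,-0.02],[0.02,-0.04,0.06],0.3],[[0.42,-0.06,-0.04],[0.028,-0.066,0.088],0.3],[[0.561,-0.085,-0.063],[0.028,-0.066,0.088],0.3],[[0.561,-0.085,-0.063],[0.028,-0.066,0.088],0.3],[[0.561,-0.085,-0.063],[0.028,-0.066,0.088],0.3]]' 
python3 -m pendant '[[[0,0,0],[0.003,0.02,0.03],0.3],[[0,0,0],[0.005,0.05,0.06],0.3],[[0,0,0],[0.005,0.08,0.08],0.3],[[0,0,0],[0.005,0.1,0.085],0.3],[[0,0,0],[0.005,0.12,0.09],0.3],[[0,0,0],[0.005,0.13,0.094],0.3],[[0,0,0],[0.005,0.13,0.094],0.3]]'
python3 - <<'E'
from h import *
st()
E
```

```text
clock: 24.75
tool_pos: [0.5287, 0.1045, 0.2223]
eef_rot: [0.794, 0.041, -0.028, -0.605]
contact_force: [0.6, -1.0, -0.8]
opening: 0.478
clock: 25.45
tool_pos: [0.5298, 0.1614, 0.0738]
eef_rot: [0.794, 0.042, -0.027, -0.606]
contact_force: [-0.3, 0.2, -1.3]
opening: 0.473
pos [0.5298 0.1614 0.0738] R [[0.99, 0.03, -0.09], [0.1, -0.26, 0.96], [0.01, -0.96, -0.26]] q [ 0.5   1.36 -0.56  1.73 -0.89  0.88  1.17] op 0.473 F [-0.3  0.2 -1.3] t 25.45
```

```bash
python3 -m pendant '[[[0,0,0],[0,0.006,0.002],0.3],[[0,0,0],[0,0.012,0.004],0.3],[[0,0,0],[0,0.015,0.0045],0.3],[[0,0,0],[0,0.015,0.0045],0.3]]' 
python3 -m pendant '[[[0,0,0],[0,0.003,0.001],0.3],[[0,0,0],[0,0.003,0.001],0.3],[[0,0,0],[0,0.003,0.001],0.3]]'
```

```text
clock: 25.85
tool_pos: [0.5295, 0.1621, 0.0581]
eef_rot: [0.792, 0.042, -0.027, -0.608]
contact_force: [-0.6, 0.9, -0.7]
opening: 0.475
clock: 26.15
tool_pos: [0.5302, 0.1629, 0.0573]
eef_rot: [0.791, 0.042, -0.026, -0.61]
contact_force: [0.8, -2.3, 6.4]
opening: 0.475
```

```bash
python3 -m pendant '[[[0,0,0],[0,-0.001,0],0.49],[[0,0,0],[0,-0.001,0],0.51],[[0,0,0],[0,-0.001,0],0.56],[[0,0,0],[0,-0.001,0],0.65],[[0,0,0],[0,-0.001,0],0.65],[[0,0,0],[0,-0.001,0],0.65],[[0,0,0],[0,-0.001,0],0.65]]' 10
python3 - <<'E'
from h import *
S=snap("scene","sc6")
for s,ct in blobs(S,"green",20): print(s,ct.round(1),at(S,*ct,.1).round(3))
for s,ct in blobs(S,"red",60): print(s,ct.round(1),at(S,*ct,.1).round(3))
d=cv2.imread("pics/sc6.png");cv2.imwrite("pics/sc6c.png",cv2.resize(d[230:370,330:650],None,fx=2.4,fy=2.4))
E
```

```text
clock: 26.85
tool_pos: [0.5294, 0.1625, 0.0556]
eef_rot: [0.793, 0.042, -0.027, -0.608]
contact_force: [-0.5, -0.2, 0.4]
opening: 0.65
[307 196   7   9  51] [310.4 199.7] [0.531 0.142 0.1  ]
[373 138  23  12 137] [384.1 143.6] [0.142 0.475 0.1  ]
[407 226  12  13 127] [412.3 232. ] [0.699 0.421 0.1  ]
[470 226  13  13 143] [476. 232.] [0.701 0.605 0.1  ]
[ 58 229  13  13 135] [ 64.2 234.7] [ 0.703 -0.595  0.1  ]
```

View pics/sc6c.png

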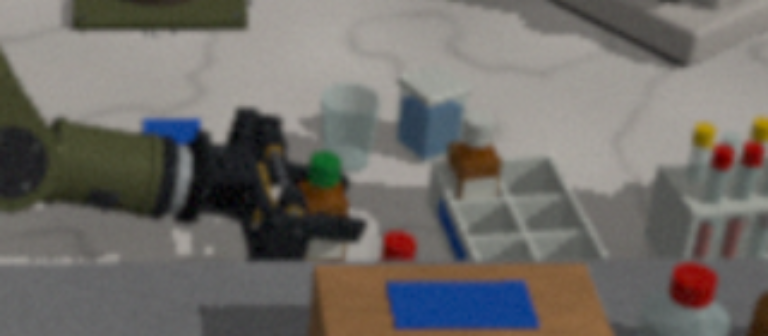

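Green stands upright, with its cap at (325,170) in the crop, and red stands at the ledge at (398,243). Same retreat and regrasp from above.

```bash
python3 -m pendant '[[[0,0,0],[0,-0.002,-0.03],0.65],[[0,0,0],[0,-0.004,-0.06],0.65],[[0,0,0],[0,-0.006,-0.1],0.65],[[0,0,0],[0,-0.05,-0.12],0.65],[[0,0,0],[0,-0.1,-0.13],0.65],[[0,0,0],[0,-0.15,-0.13],0.65],[[0,0,0],[0,-0.2,-0.12],0.65],[[0,0,0],[0,-0.2,-0.12],0.65]]'
python3 -m pendant '[[[-0.15,0,0],[0,0,0],0.8],[[-0.3,0,0],[0,0,0],0.8],[[-0.45,0,0],[0,0,0],0.8],[[-0.6,0.03,0.05],[0,0,0],0.8],[[-0.75,0.03,0.05],[0,0,0],0.8],[[-0.9,0.05,0.08],[0,0,0],0.8],[[-1.05,0.05,0.1],[0,0,0],0.8],[[-1.2,0.05,0.1],[0,0.02,0],0.8],[[-1.311,0.055,0.1],[0,0.02,0],0.8],[[-1.311,0.055,0.1],[0,0.02,0],0.8]]'
python3 -m pendant '[[[0,0,0.15],[0,0,0],0.8],[[0,0,0.3],[0,0,0],0.8],[[0,0,0.45],[0,0,0],0.8],[[0,0,0.6],[0,0,0],0.8],[[0,0,0.75],[0,0,0],0.8],[[0,0,0.9],[0,0,0],0.8],[[0,0,1.05],[0,0,0],0.8],[[0,0,1.2],[0,0,0],0.8],[[0,0,1.35],[0,0,0],0.8],[[0,0,1.5],[0,0,0],0.8]]'
python3 - <<'E'
from h import *
st();d=snap("wrist","w5");S=snap("scene");np.savez("pics/w5.npz",**d)
for c,a in(("green",200),("red",200)):
  for s,ct in blobs(d,c,a): print(c,s,ct.round(1),at(d,*ct,.105).round(3))
for s,ct in blobs(S,"green",20): print("scene",s,ct.round(1),at(S,*ct,.105).round(3))
g=[ct for s,ct in blobs(d,"green",200)][0]; p=at(d,*g,.105); go((p[0]-tool()[0][0],p[1]-tool()[0][1],.088-tool()[0][2]),np.array([[0,-1,0],[-1,0,0],[0,0,-1.]]))
E
```

```text
clock: 27.7
tool_pos: [0.5334, 0.1026, 0.2868]
eef_rot: [0.792, 0.047, -0.025, -0.609]
contact_force: [-0.2, 0.7, -0.5]
opening: 0.651
clock: 28.7
tool_pos: [0.5331, 0.1012, 0.2598]
eef_rot: [1.0, 0.004, -0.004, 0.002]
contact_force: [0.4, 1.5, -0.0]
opening: 0.793
clock: 29.7
tool_pos: [0.5347, 0.0912, 0.2602]
eef_rot: [0.726, -0.687, -0.002, 0.004]
contact_force: [0.5, -0.0, -0.5]
opening: 0.803
pos [0.5347 0.0912 0.2602] R [[0.05, -1.0, -0.01], [-1.0, -0.05, -0.0], [0.0, 0.01, -1.0]] q [-0.62  0.64  0.64  1.82 -0.49  0.85 -1.27] op 0.803 F [ 0.5 -0.  -0.5] t 29.7
green [187 166  29  28 630] [201.  179.6] [0.532 0.141 0.105]
red [ 132    0   41   32 1046] [153.4  13.5] [0.668 0.18  0.105]
scene [307 196   7   8  42] [310.5 199. ] [0.535 0.142 0.105]
shift [-0.0504 -0.0018  0.172 ]
turn [ 0.008 -0.003  0.061]
```

```bash
python3 -m pendant '[[[0,0,0.05],[-0.03,-0.002,0.02],0.8],[[0,0,0.05],[-0.05,-0.002,0.05],0.8],[[0,0,0.05],[-0.05,-0.002,0.09],0.8],[[0,0,0.05],[-0.05,-0.002,0.12],0.8],[[0,0,0.05],[-0.05,-0.002,0.15],0.8],[[0,0,0.05],[-0.05,-0.002,0.166],0.8],[[0,0,0.05],[-0.05,-0.002,0.172],0.8],[[0,0,0.05],[-0.05,-0.002,0.172],0.8]]'
python3 -m pendant '[[[0,0,0],[0,0,0],0.45],[[0,0,0],[0,0,0],0.35],[[0,0,0],[0,0,0],0.2],[[0,0,0],[0,0,0],0.2],[[0,0,0],[0,0,0],0.2],[[0,0,0],[0,0,0],0.2],[[0,0,0],[0,0,0],0.2],[[0,0,0],[0,0,0],0.2]]' 20
python3 -m pendant '[[[0,0,0],[0,0,-0.01],0.2],[[0,0,0],[0,0,-0.02],0.2],[[0,0,0],[0,0,-0.02],0.2],[[0,0,0],[0,0,-0.02],0.2]]'
python3 - <<'E'
from h import *
st(); go((.657-tool()[0][0],.08-tool()[0][1],0),np.array([[0,-1,0],[-1,0,0],[0,0,-1.]]))
E
```

```text
clock: 30.6
tool_pos: [0.532, 0.1416, 0.0879]
eef_rot: [0.712, -0.702, -0.002, 0.004]
contact_force: [0.3, 0.2, -0.4]
opening: 0.801
clock: 31.4
tool_pos: [0.5322, 0.1427, 0.0886]
eef_rot: [0.712, -0.702, -0.001, 0.004]
contact_force: [-0.5, -0.0, 2.1]
opening: 0.308
clock: 31.8
tool_pos: [0.5323, 0.1432, 0.1089]
eef_rot: [0.712, -0.702, -0.001, 0.004]
contact_force: [-0.1, -0.6, -0.3]
opening: 0.307
pos [0.5323 0.1432 0.1089] R [[0.02, -1.0, -0.01], [-1.0, -0.02, -0.0], [0.0, 0.01, -1.0]] q [-0.61  0.86  0.45  1.91 -0.7   0.54 -1.23] op 0.307 F [-0.1 -0.6 -0.3] t 31.8
shift [ 0.0651 -0.1237 -0.0005]
turn [ 0.006 -0.004  0.015]
```

```bash
python3 -m pendant '[[[0.006,0,0.015],[0.03,-0.02,0],0.2],[[0.006,0,0.015],[0.06,-0.05,0],0.2],[[0.006,0,0.015],[0.065,-0.085,0],0.2],[[0.006,0,0.015],[0.065,-0.115,0],0.2],[[0.006,0,0.015],[0.065,-0.124,0],0.2],[[0.006,0,0.015],[0.065,-0.124,0.008],0.2],[[0.006,0,0.015],[0.065,-0.124,0.015],0.2],[[0.006,0,0.015],[0.065,-0.124,0.019],0.2],[[0.006,0,0.015],[0.065,-0.124,0.02],0.2],[[0.006,0,0.015],[0.065,-0.124,0.02],0.2]]'
python3 -m pendant '[[[0,0,0],[0,0,0],0.33],[[0,0,0],[0,0,0],0.36],[[0,0,0],[0,0,0],0.4],[[0,0,0],[0,0,0],0.5],[[0,0,0],[0,0,0],0.6],[[0,0,0],[0,0,-0.02],0.6],[[0,0,0],[0,0,-0.06],0.6],[[0,0,0],[0,0.03,-0.1],0.6],[[0,0,0],[-0.03,0.07,-0.14],0.6],[[0,0,0],[-0.06,0.1,-0.17],0.6]]'
python3 - <<'E'
from h import *
st(); d=snap("wrist","w6");np.savez("pics/w6.npz",**d);S=snap("scene");D=snap("side")
for c in("red","green"):
  for s,ct in blobs(d,c,200): print(c,s,ct.round(1),at(d,*ct,.107).round(3))
E
```

```text
clock: 32.8
tool_pos: [0.6562, 0.0791, 0.0885]
eef_rot: [-0.707, 0.707, -0.001, -0.002]
contact_force: [-1.3, -0.9, 5.2]
opening: 0.308
clock: 33.8
tool_pos: [0.5657, 0.1304, 0.25]
eef_rot: [-0.706, 0.708, -0.002, -0.002]
contact_force: [0.5, 1.8, 1.2]
opening: 0.601
pos [0.5657 0.1304 0.25  ] R [[-0.0, -1.0, -0.0], [-1.0, 0.0, -0.0], [0.0, 0.0, -1.0]] q [-0.67  0.71  0.65  1.72 -0.52  0.89 -1.37] op 0.601 F [0.5 1.8 1.2] t 33.8
red [ 172   38   38   40 1159] [190.5  57.1] [0.672 0.181 0.107]
green [ 300   60   36   37 1004] [317.3  77.7] [0.656 0.078 0.107]
```

View pics/w6.png

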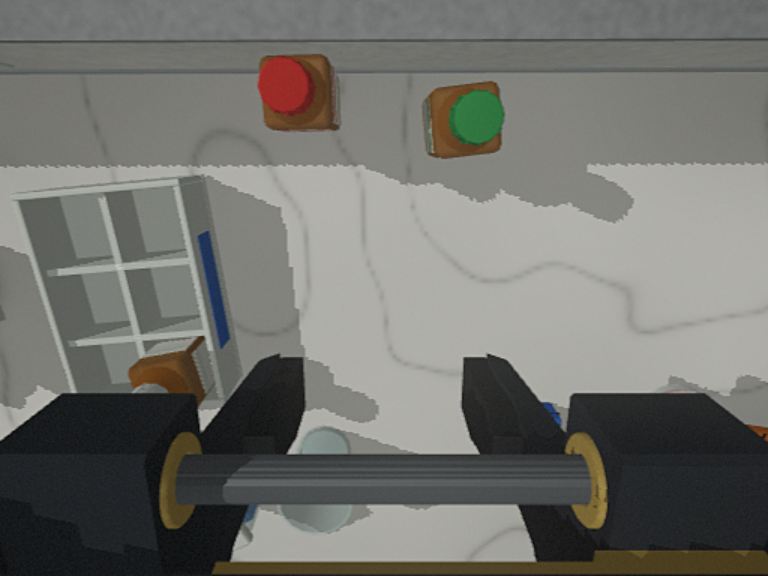

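Both bottles stand upright at the ledge: red cap at (285,84), now about (0.672, 0.181) after being nudged, and green cap at (476,116), (0.656, 0.078). Rack divider crossings are at (119,267) and (137,337). The standing milestone is met, so I'll work out the rack pose and load.

Run:
```python
from h import *
W=dict(np.load("pics/w6.npz"));W5=dict(np.load("pics/w5.npz"))
k=1/1.5
a,b=at(W,119*k,267*k,.05),at(W,137*k,337*k,.05);c=(a+b)/2;u=(a-b)/np.linalg.norm(a-b)
print(a.round(3),b.round(3),np.linalg.norm(a-b).round(3),"c",c.round(3),"yaw",np.degrees(np.arctan2(u[1],u[0])).round(1))
v=np.array([-u[1],u[0],0])
for i,(x,y) in enumerate(((-.056,-.028),(-.056,.028),(0,-.028),(0,.028),(.056,-.028),(.056,.028))):print(i,(c+x*u+y*v)[:2].round(3))
D=dict(np.load("pics/side0.npz"))
for X in (c+.028*u,c-.028*u,c-.087*u-.059*v,c-.087*u+.059*v,c+.087*u+.059*v,c+.087*u-.059*v):print("side px*1.5",(proj(D,[X[0],X[1],.05])*1.5).round())
d=cv2.imread("pics/side0.png");cv2.imwrite("pics/sr.png",cv2.resize(d[185:260,310:430],None,fx=6,fy=6))
```

```text
[0.558 0.318 0.05 ] [0.504 0.314 0.05 ] 0.054 c [0.531 0.316 0.05 ] yaw 4.8
0 [0.478 0.283]
1 [0.473 0.339]
2 [0.533 0.288]
3 [0.529 0.344]
4 [0.589 0.293]
5 [0.584 0.349]
side px*1.5 [378. 216.]
side px*1.5 [355. 219.]
side px*1.5 [337. 237.]
side px*1.5 [327. 208.]
side px*1.5 [395. 199.]
side px*1.5 [407. 227.]
```

View pics/sr.png

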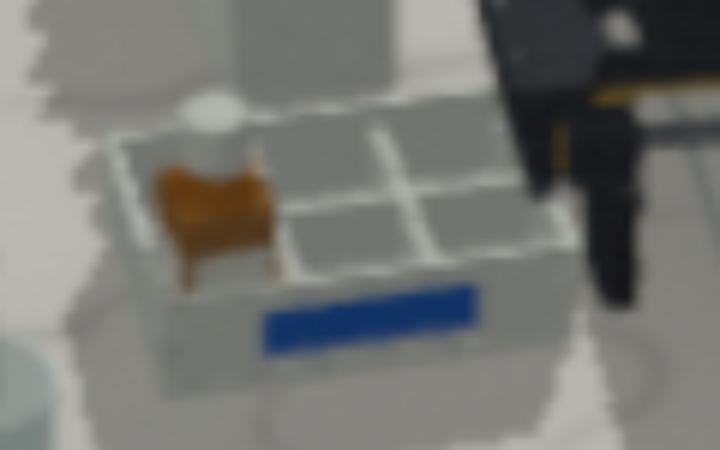

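```bash
python3 -m pendant '[[[0,0,0],[-0.02,-0.03,0],0.8],[[0,0,0],[-0.04,-0.07,0.02],0.8],[[0,0,0],[-0.051,-0.1,0.05],0.8],[[0,0,0],[-0.051,-0.106,0.08],0.8],[[0,0,0],[-0.051,-0.106,0.11],0.8],[[0,0,0],[-0.051,-0.106,0.14],0.8],[[0,0,0],[-0.051,-0.106,0.157],0.8],[[0,0,0],[-0.051,-0.106,0.161],0.8],[[0,0,0],[-0.051,-0.106,0.161],0.8]]'
python3 -m pendant '[[[0,0,0],[0,0,0],0.45],[[0,0,0],[0,0,0],0.35],[[0,0,0],[0,0,0],0.2],[[0,0,0],[0,0,0],0.2],[[0,0,0],[0,0,0],0.2],[[0,0,0],[0,0,0],0.2],[[0,0,0],[0,0,0],0.2]]' 25
python3 -m pendant '[[[0,0,0],[0,0,-0.02],0.2],[[0,0,0],[0,0,-0.05],0.2],[[0,0,0],[0,0,-0.085],0.2],[[0,0,0],[0,0,-0.085],0.2],[[0,0,0],[0,0,-0.085],0.2]]'
python3 - <<'E'
from h import *
st(); go((.589-tool()[0][0],.293-tool()[0][1],0),Ro.from_euler("z",3,degrees=True).as_matrix()@np.array([[0,-1,0],[-1,0,0],[0,0,-1.]]))
W=dict(np.load("pics/w6.npz"));k=1/1.5
for n,e in(("red",((262,57,330,54),(268,130,338,128))),("green",((427,95,500,83),(430,158,500,148)))):
  for a in e:
    v=at(W,a[2]*k,a[3]*k,.076)-at(W,a[0]*k,a[1]*k,.076);print(n,"yaw",np.degrees(np.arctan2(v[0],-v[1])).round(1),np.linalg.norm(v).round(3))
E
```

```text
clock: 34.85
tool_pos: [0.6726, 0.1811, 0.0867]
eef_rot: [-0.707, 0.707, -0.001, -0.002]
contact_force: [-0.1, 0.5, 0.4]
opening: 0.802
clock: 35.55
tool_pos: [0.6724, 0.182, 0.0872]
eef_rot: [0.707, -0.707, 0.001, 0.002]
contact_force: [-0.8, 1.2, 1.1]
opening: 0.301
clock: 36.05
tool_pos: [0.6724, 0.1823, 0.1723]
eef_rot: [-0.707, 0.707, -0.001, -0.002]
contact_force: [-0.1, 0.2, -1.1]
opening: 0.304
pos [0.6724 0.1823 0.1723] R [[-0.0, -1.0, -0.0], [-1.0, 0.0, -0.0], [0.0, 0.0, -1.0]] q [-0.61  0.95  0.6   1.41 -0.58  0.96 -1.44] op 0.304 F [-0.1  0.2 -1.1] t 36.05
shift [-0.1107  0.0834 -0.0004]
turn [ 0.001 -0.004 -0.052]
red yaw 2.1 0.04
red yaw 1.4 0.043
green yaw 8.5 0.044
green yaw 7.7 0.044
```

```bash
python3 -m pendant '[[[0,0,-0.05],[-0.03,0.02,0],0.2],[[0,0,-0.05],[-0.06,0.045,0],0.2],[[0,0,-0.05],[-0.09,0.07,0],0.2],[[0,0,-0.05],[-0.111,0.083,0],0.2],[[0,0,-0.05],[-0.111,0.083,0],0.2],[[0,0,-0.05],[-0.111,0.083,0.02],0.2],[[0,0,-0.05],[-0.111,0.083,0.04],0.2],[[0,0,-0.05],[-0.111,0.083,0.05],0.2],[[0,0,-0.05],[-0.111,0.083,0.05],0.2]]'
python3 -m pendant '[[[0,0,0],[0,0,0.01],0.2],[[0,0,0],[0,0,0.018],0.2],[[0,0,0],[0,0,0.024],0.2],[[0,0,0],[0,0,0.028],0.2],[[0,0,0],[0,0,0.028],0.2],[[0,0,0],[0,0,0.028],0.2]]'
python3 - <<'E'
from h import *
st()
E
```

```text
clock: 36.95
tool_pos: [0.5883, 0.2922, 0.1193]
eef_rot: [0.724, -0.689, 0.0, 0.004]
contact_force: [-0.0, 1.2, -2.3]
opening: 0.306
clock: 37.55
tool_pos: [0.5895, 0.2927, 0.0937]
eef_rot: [0.725, -0.689, 0.001, 0.002]
contact_force: [0.1, 0.3, -0.5]
opening: 0.305
pos [0.5895 0.2927 0.0937] R [[0.05, -1.0, -0.0], [-1.0, -0.05, -0.0], [0.0, 0.0, -1.0]] q [-0.8   1.    0.53  1.59 -0.67  0.75 -1.49] op 0.305 F [ 0.1  0.3 -0.5] t 37.55
```

```bash
python3 -m pendant '[[[0,0,0],[0,0,0.002],0.2],[[0,0,0],[0,0,0.002],0.2],[[0,0,0],[0,0,0.002],0.33],[[0,0,0],[0,0,0.002],0.38],[[0,0,0],[0,0,0.002],0.45],[[0,0,0],[0,0,0.002],0.45],[[0,0,0],[0,0,0.002],0.45]]'
python3 -m pendant '[[[0,0,0],[0,0,-0.02],0.45],[[0,0,0],[0,0,-0.06],0.45],[[0,0,0],[0,0,-0.1],0.6],[[0,0,0.05],[0.03,-0.02,-0.13],0.6],[[0,0,0.05],[0.07,-0.02,-0.14],0.6],[[0,0,0.05],[0.1,0.0,-0.14],0.6],[[0,0,0.05],[0.13,0.02,-0.14],0.6],[[0,0,0.05],[0.13,0.02,-0.14],0.6]]'
python3 - <<'E'
from h import *
st(); d=snap("wrist","w7");np.savez("pics/w7.npz",**d)
for c in("red","green"):
  for s,ct in blobs(d,c,200): print(c,s,ct.round(1),at(d,*ct,.107 if c=="green" else .112).round(3))
p=[at(d,*ct,.107) for s,ct in blobs(d,"green",200)][0];go((p[0]-tool()[0][0],p[1]-tool()[0][1],.087-tool()[0][2]),np.array([[0,-1,0],[-1,0,0],[0,0,-1.]]))
E
```

```text
clock: 38.25
tool_pos: [0.5893, 0.2928, 0.0915]
eef_rot: [0.725, -0.689, 0.001, 0.002]
contact_force: [-0.5, 0.2, 0.1]
opening: 0.452
clock: 39.05
tool_pos: [0.5737, 0.1566, 0.233]
eef_rot: [-0.704, 0.71, -0.001, -0.004]
contact_force: [-0.1, -0.6, 0.3]
opening: 0.601
pos [0.5737 0.1566 0.233 ] R [[-0.01, -1.0, -0.0], [-1.0, 0.01, -0.01], [0.01, 0.0, -1.0]] q [-0.69  0.75  0.64  1.7  -0.55  0.89 -1.4 ] op 0.601 F [-0.1 -0.6  0.3] t 39.05
red [  69  153   45   38 1293] [ 90.7 171.6] [0.591 0.29  0.112]
green [ 333   68   40   37 1191] [352.8  86. ] [0.656 0.079 0.107]
shift [ 0.0801 -0.0817  0.1461]
turn [ 0.002 -0.005 -0.005]
```

```bash
python3 -m pendant '[[[0,0,0],[0.03,-0.03,0],0.8],[[0,0,0],[0.06,-0.06,0.0],0.8],[[0,0,0],[0.08,-0.081,0.02],0.8],[[0,0,0],[0.08,-0.081,0.05],0.8],[[0,0,0],[0.08,-0.081,0.09],0.8],[[0,0,0],[0.08,-0.081,0.125],0.8],[[0,0,0],[0.08,-0.081,0.142],0.8],[[0,0,0],[0.08,-0.081,0.146],0.8],[[0,0,0],[0.08,-0.081,0.146],0.8]]'
python3 -m pendant '[[[0,0,0],[0,0,0],0.45],[[0,0,0],[0,0,0],0.35],[[0,0,0],[0,0,0],0.2],[[0,0,0],[0,0,0],0.2],[[0,0,0],[0,0,0],0.2],[[0,0,0],[0,0,0],0.2],[[0,0,0],[0,0,0],0.2]]' 25
python3 -m pendant '[[[0,0,0],[0,0,-0.02],0.2],[[0,0,0],[0,0,-0.06],0.2],[[0,0,0],[0,0,-0.1],0.2],[[0,0,0],[0,0,-0.14],0.2],[[0,0,0],[0,0,-0.14],0.2],[[0,0,0],[0,0,-0.14],0.2]]'
python3 - <<'E'
from h import *
st(); go((.529-tool()[0][0],.344-tool()[0][1],0),Ro.from_euler("z",-3.3,degrees=True).as_matrix()@np.array([[0,-1,0],[-1,0,0],[0,0,-1.]]))
E
```

```text
clock: 40.0
tool_pos: [0.6576, 0.0824, 0.0868]
eef_rot: [0.707, -0.707, 0.002, 0.002]
contact_force: [-0.4, -0.2, 0.5]
opening: 0.799
clock: 40.7
tool_pos: [0.657, 0.0818, 0.0867]
eef_rot: [-0.707, 0.707, -0.001, -0.002]
contact_force: [0.1, -0.3, 1.8]
opening: 0.3
clock: 41.3
tool_pos: [0.657, 0.0829, 0.2268]
eef_rot: [0.707, -0.707, 0.001, 0.002]
contact_force: [0.7, 0.2, -2.1]
opening: 0.303
pos [0.657  0.0829 0.2268] R [[0.0, -1.0, -0.0], [-1.0, -0.0, -0.0], [0.0, 0.0, -1.0]] q [-0.5   0.84  0.62  1.49 -0.54  0.99 -1.31] op 0.303 F [ 0.7  0.2 -2.1] t 41.3
shift [-0.2611  0.128  -0.0009]
turn [ 0.    -0.004  0.058]
```

```bash
python3 -m pendant '[[[0,0,0.058],[-0.03,0.03,0],0.2],[[0,0,0.058],[-0.06,0.06,0],0.2],[[0,0,0.058],[-0.1,0.09,0],0.2],[[0,0,0.058],[-0.14,0.11,0],0.2],[[0,0,0.058],[-0.18,0.128,0],0.2],[[0,0,0.058],[-0.22,0.128,0],0.2],[[0,0,0.058],[-0.25,0.128,0],0.2],[[0,0,0.058],[-0.261,0.128,0.0],0.2],[[0,0,0.058],[-0.261,0.128,0],0.2]]'
python3 -m pendant '[[[0,0,0],[0,0,0.02],0.2],[[0,0,0],[0,0,0.045],0.2],[[0,0,0],[0,0,0.07],0.2],[[0,0,0],[0,0,0.08],0.2],[[0,0,0],[0,0,0.08],0.2]]'
python3 - <<'E'
from h import *
st(); D=snap("side");S=snap("scene");g=[(f,ct) for f in(D,S) for s,ct in blobs(f,"green",15) if abs(at(f,*ct,.17)[0]-.53)<.08 and abs(at(f,*ct,.17)[1]-.34)<.1]
for f,ct in g: print(ct,at(f,*ct,.17).round(3))
if len(g)>1: print(tri(*[(f,*ct) for f,ct in g]).round(3))
E
```

```text
clock: 42.2
tool_pos: [0.5277, 0.3448, 0.2234]
eef_rot: [-0.687, 0.726, -0.001, -0.003]
contact_force: [0.3, 0.2, -1.2]
opening: 0.306
clock: 42.7
tool_pos: [0.5284, 0.3407, 0.144]
eef_rot: [-0.685, 0.728, -0.001, -0.004]
contact_force: [0.5, -0.1, -0.3]
opening: 0.305
pos [0.5284 0.3407 0.144 ] R [[-0.06, -1.0, -0.0], [-1.0, 0.06, -0.01], [0.01, 0.0, -1.0]] q [-0.96  0.91  0.61  1.66 -0.68  0.8  -1.67] op 0.305 F [ 0.5 -0.1 -0.3] t 42.7
[376.66666667 183.66666667] [0.547 0.343 0.17 ]
```

```bash
python3 -m pendant '[[[0,0,0],[-0.003,0,0.01],0.2],[[0,0,0],[-0.003,0,0.02],0.2],[[0,0,0],[-0.003,0,0.03],0.2],[[0,0,0],[-0.003,0,0.04],0.2],[[0,0,0],[-0.003,0,0.048],0.2],[[0,0,0],[-0.003,0,0.051],0.2],[[0,0,0],[-0.003,0,0.052],0.2],[[0,0,0],[-0.003,0,0.052],0.2]]'
```

```text
clock: 43.6
tool_pos: [0.5288, 0.3474, 0.093]
eef_rot: [-0.687, 0.727, -0.001, -0.002]
contact_force: [1.2, 4.8, -2.0]
opening: 0.302
```

```bash
python3 -m pendant '[[[0,0,0],[0.002,0,0.0015],0.2],[[0,0,0],[0.002,0,0.0015],0.2],[[0,0,0],[0.002,0,0.002],0.33],[[0,0,0],[0.002,0,0.002],0.38],[[0,0,0],[0.002,0,0.002],0.45],[[0,0,0],[0.002,0,0.002],0.45],[[0,0,0],[0.002,0,0.002],0.45]]'
python3 -m pendant '[[[0,0,0],[0.002,0,-0.02],0.45],[[0,0,0],[0.002,0,-0.06],0.45],[[0,0,0],[0.002,0,-0.1],0.6],[[0,0,0],[0.03,-0.02,-0.13],0.6],[[0,0,0],[0.07,-0.02,-0.15],0.6],[[0,0,0],[0.12,0.0,-0.17],0.6],[[0,0,0],[0.15,0.02,-0.18],0.6],[[0,0,0],[0.15,0.02,-0.18],0.6]]'
python3 - <<'E'
from h import *
st(); d=snap("wrist","w8");np.savez("pics/w8.npz",**d)
for c in("red","green"):
  for s,ct in blobs(d,c,200): print(c,s,ct.round(1),at(d,*ct,.112).round(3))
E
```

```text
clock: 44.3
tool_pos: [0.529, 0.3435, 0.0913]
eef_rot: [-0.686, 0.727, -0.002, -0.002]
contact_force: [0.6, 0.0, 0.3]
opening: 0.449
clock: 45.1
tool_pos: [0.4983, 0.1898, 0.2743]
eef_rot: [-0.683, 0.731, -0.001, -0.003]
contact_force: [-0.0, -0.0, 0.4]
opening: 0.603
pos [0.4983 0.1898 0.2743] R [[-0.07, -1.0, -0.0], [-1.0, 0.07, -0.01], [0.01, 0.0, -1.0]] q [-0.88  0.63  0.73  1.83 -0.53  0.88 -1.54] op 0.603 F [-0.  -0.   0.4] t 45.1
red [ 114   69   38   35 1059] [132.3  86.1] [0.59  0.291 0.112]
green [ 74 147  33  32 760] [ 89.3 163. ] [0.524 0.343 0.112]
```

View pics/w8.png

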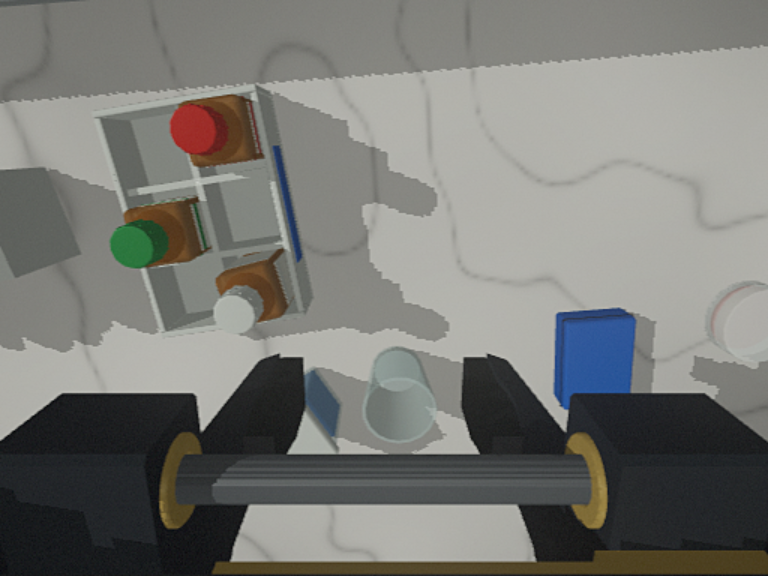

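Green cap (138,244), red (199,128) and the white-capped stock bottle (237,313) all sit down in their pockets. Next the wrench and the drying-rack pose, from the stored views.

Run:
```python
from h import *
W=dict(np.load("pics/w4.npz"));W1=dict(np.load("pics/w1.npz"));D=dict(np.load("pics/side0.npz"));S=dict(np.load("pics/scene0.npz"));k=1/1.5
for n,w,a,b in(("w4",W,(604,87),(717,310)),("w1",W1,(632,143),(686,377))):
    A=at(w,a[0]*k,a[1]*k,.015);B=at(w,b[0]*k,b[1]*k,.015);v=A-B;L=np.linalg.norm(v);v/=L
    n_out=np.array([-v[1],v[0],0]);c=(A+B)/2-.075*n_out
    print(n,A.round(3),B.round(3),"L",L.round(3),"panel c",c.round(3),"out dir",n_out.round(3))
a,b=at(D,361*k,410*k,.34),at(D,497*k,357*k,.34);print("panel top (side)",a.round(3),b.round(3),np.linalg.norm(a-b).round(3),"c",((a+b)/2).round(3))
a=at(S,170*k,180*k,.34);print("scene top",a.round(3))
s=cv2.imread("pics/scene0.png");cv2.imwrite("pics/pegs.png",cv2.resize(s[165:350,150:340],None,fx=3.2,fy=3.2,interpolation=cv2.INTER_CUBIC))
h,e=at(W,450*k,360*k,.012),at(W,611*k,350*k,.009);print("wrench end",h.round(3),"ring",e.round(3),"d(140)",np.linalg.norm(h-e).round(3))
for x in (W,): 
  m=[ct for s_,ct in blobs(x,"orange",1500)];print(m)
```

```text
w4 [ 0.582 -0.338  0.015] [ 0.387 -0.415  0.015] L 0.21 panel c [ 0.512 -0.446  0.015] out dir [-0.367  0.93   0.   ]
w1 [ 0.584 -0.335  0.015] [ 0.38  -0.417  0.015] L 0.219 panel c [ 0.51  -0.446  0.015] out dir [-0.373  0.928  0.   ]
panel top (side) [ 0.41  -0.483  0.34 ] [ 0.61  -0.419  0.34 ] 0.21 c [ 0.51  -0.451  0.34 ]
scene top [ 0.431 -0.481  0.34 ]
wrench end [ 0.391 -0.189  0.012] ring [ 0.367 -0.328  0.009] d(140) 0.141
[array([371.34471886, 234.88596952])]
```

View pics/pegs.png

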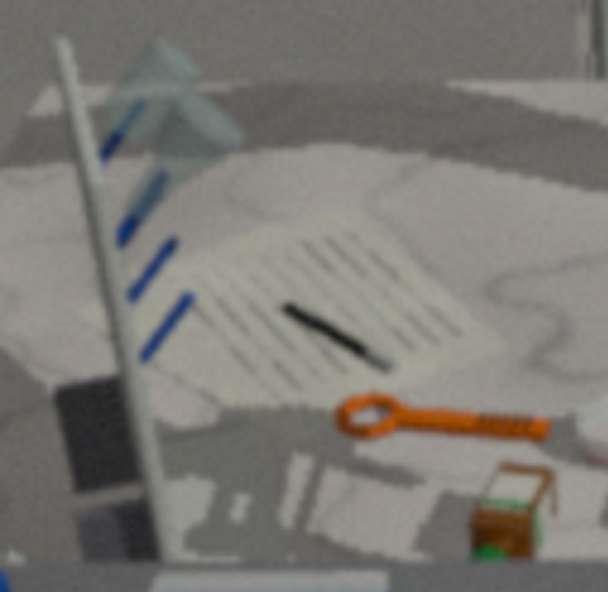

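Peg crop shows lower-row peg lines root to tip at about (145,358)→(192,296), (132,298)→(176,240), (120,243)→(163,178). The wrench lies at (350–550,420).

```bash
cat >> h.py <<'E'
C=np.array([.511,-.446,0]);OUT=np.array([-.37,.929,0]);YR=np.array([.929,.37,0])
E
python3 - <<'E'
from h import *
from ik import *
S_=dict(np.load("pics/scene0.npz"))
for y in(-.075,0,.075):
    rt=C+y*YR+[0,0,.198];tp=rt+.04*OUT+[0,0,.037]
    print(y,rt.round(3),tp.round(3),[((proj(S_,p)*1.5-[150,165])*3.2).round() for p in(rt,tp)])
Q0=[-.5,.5,.5,2,-.5,.8,0]
rng=np.random.default_rng(1)
wx=np.array([-.170,-.985,0]);  # ring dir
def R_of(wx,zt,up):  # tool y = -up*wx
    y=-up*wx;x=np.cross(y,zt);return Ro.from_matrix(np.c_[x,y,zt])
grip=np.array([.391,-.189,0])+wx*.05; grip[2]=.003
t45=np.radians(45)
for up in(1,-1):
  for y in (-.075,0,.075):
    for tilt in(30,45):
        t=np.radians(tilt); wf=-OUT*np.cos(t)+np.array([0,0,np.sin(t)]); zt=-OUT*np.sin(t)-np.array([0,0,np.cos(t)])
        g=C+y*YR+[0,0,.215]+.02*OUT-wf*.09+zt*.008
        b=None
        for k in range(8):
            q0=rng.uniform(lo,hi) if k else np.array(Q0)
            q,e=ik(g,R_of(wf,zt,up),q0)
            if e<.004: b=q;break
        print("hang",up,y,tilt,g.round(3),None if b is None else b.round(2))
  for k in range(8):
    q0=rng.uniform(lo,hi) if k else np.array(Q0)
    q,e=ik(grip,R_of(wx,np.array([0,0,-1.]),up),q0)
    if e<.004: print("grasp",up,grip.round(3),q.round(2));break
E
```

```text
-0.075 [ 0.441 -0.474  0.198] [ 0.427 -0.437  0.235] [array([108., 245.]), array([158., 186.])]
0 [ 0.511 -0.446  0.198] [ 0.496 -0.409  0.235] [array([123., 296.]), array([175., 236.])]
0.075 [ 0.581 -0.418  0.198] [ 0.566 -0.381  0.235] [array([139., 353.]), array([194., 290.])]
hang 1 -0.075 30 [ 0.407 -0.386  0.163] [ 1.04  0.85 -0.92  2.25  1.78  1.    2.34]
hang 1 -0.075 45 [ 0.412 -0.401  0.146] [ 0.69  0.89 -0.47  2.4   2.2   1.13  1.76]
hang 1 0 30 [ 0.476 -0.359  0.163] [ 0.5   0.72 -0.2   2.14  1.75  0.52  2.22]
hang 1 0 45 [ 0.482 -0.374  0.146] [-0.3   1.41  1.31  2.29  3.9   0.82 -0.38]
hang 1 0.075 30 [ 0.546 -0.331  0.163] [-0.09  0.87  0.65  1.99 -0.95  0.09 -1.55]
hang 1 0.075 45 [ 0.552 -0.346  0.146] [-0.18  1.01  0.65  2.12  2.67  0.32  0.94]
grasp 1 [ 0.382 -0.238  0.003] [ 1.16  1.44 -1.38  2.18  1.57  1.34  1.97]
hang -1 -0.075 30 [ 0.407 -0.386  0.163] [ 0.74  0.72 -0.4   2.27  1.93  0.63 -1.  ]
hang -1 -0.075 45 [ 0.412 -0.401  0.146] [ 0.69  0.89 -0.46  2.4   2.21  1.12 -1.38]
hang -1 0 30 [ 0.476 -0.359  0.163] [ 0.47  0.72 -0.16  2.14  1.76  0.49 -0.94]
hang -1 0 45 [ 0.482 -0.374  0.146] [ 0.49  0.87 -0.33  2.26  2.09  0.97 -1.35]
hang -1 0.075 30 [ 0.546 -0.331  0.163] [ 0.    0.82  0.46  2.    1.05  0.09 -0.39]
hang -1 0.075 45 [ 0.552 -0.346  0.146] [ 0.29  0.87 -0.16  2.1   1.94  0.81 -1.28]
grasp -1 [ 0.382 -0.238  0.003] [0.4  0.99 0.1  2.22 4.09 0.1  2.47]
```

```bash
cat > sim.py <<'E'
from h import *; import ik as I
from scipy.spatial.transform import Slerp
def R_of(wx,zt,up):
    y=-up*wx;x=np.cross(y,zt);return Ro.from_matrix(np.c_[x,y,zt])
def track(q,segs):
    p,R,_=I.F(q)
    for name,p1,R1 in segs:
        sl=Slerp([0,1],Ro.concatenate([R,R1]));worst=0;dq=0
        for f in np.linspace(.05,1,20):
            q2,e=I.ik(p+(p1-p)*f,sl(f),q,.01);worst=max(worst,e);dq=max(dq,np.abs(q2-q).max());q=q2
        print(" ",name,"err",round(worst,4),"step",round(dq,2),q.round(2));p,R=p1,R1
def hang(y,t,up,fwd,lift,grip=.09):
    wf=-OUT*np.cos(t)+np.array([0,0,np.sin(t)]); zt=-OUT*np.sin(t)-np.array([0,0,np.cos(t)])
    ring=C+y*YR+np.array([0,0,.198])+fwd*OUT+np.array([0,0,lift])
    return ring-wf*grip+zt*.008,R_of(wf,zt,up)
E
python3 - <<'E'
from sim import *
q=r.get_state()["q"]; dn=np.array([0,0,-1.]);wx=np.array([-.170,-.985,0])
g=np.array([.391,-.189,0])+wx*.05
for up in(-1,1):
  for y in(0,.075):
    for t in(40,50):
      print("up",up,"peg",y,"tilt",t);t=np.radians(t)
      a=hang(y,t,up,.09,.10);b=hang(y,t,up,.02,.025)
      mid=hang(y,np.radians(1),up,.12,.12)
      track(q,[("above",np.r_[g[:2],.2],R_of(wx,dn,up)),("grasp",np.r_[g[:2],.005],R_of(wx,dn,up)),("lift",np.r_[g[:2],.2],R_of(wx,dn,up)),("yaw",np.r_[mid[0][:2],.25],mid[1]),("pitch",*a),("on",*b)])
E
```

```text
up -1 peg 0 tilt 40
  above err 0.0 step 0.1 [ 0.41  0.55  0.07  2.13 -0.08  0.46  0.37]
  grasp err 0.0011 step 0.9 [ 0.61  0.98 -0.25  2.21  1.68  0.21 -1.39]
  lift err 0.0 step 0.12 [ 0.93  0.63 -0.75  2.11  0.71  0.67 -0.48]
  yaw err 0.0 step 0.03 [ 1.    0.66 -0.96  1.92  0.71  0.92  0.07]
  pitch err 0.0 step 0.07 [ 0.6   0.65 -0.67  2.3   1.7   1.   -1.06]
  on err 0.0 step 0.01 [ 0.68  0.85 -0.61  2.22  1.92  1.01 -1.09]
up -1 peg 0 tilt 50
  above err 0.0 step 0.1 [ 0.41  0.55  0.07  2.13 -0.08  0.46  0.37]
  grasp err 0.0011 step 0.9 [ 0.61  0.98 -0.25  2.21  1.68  0.21 -1.39]
  lift err 0.0 step 0.12 [ 0.93  0.63 -0.75  2.11  0.71  0.67 -0.48]
  yaw err 0.0 step 0.03 [ 1.    0.66 -0.96  1.92  0.71  0.92  0.07]
  pitch err 0.0 step 0.09 [ 0.5   0.77 -0.64  2.39  1.85  1.25 -1.31]
  on err 0.0 step 0.01 [ 0.61  0.95 -0.56  2.28  2.07  1.26 -1.3 ]
up -1 peg 0.075 tilt 40
  above err 0.0 step 0.1 [ 0.41  0.55  0.07  2.13 -0.08  0.46  0.37]
  grasp err 0.0011 step 0.9 [ 0.61  0.98 -0.25  2.21  1.68  0.21 -1.39]
  lift err 0.0 step 0.12 [ 0.93  0.63 -0.75  2.11  0.71  0.67 -0.
[... 1735 characters left out ...]
.09  0.63  0.6   2.15 -0.69  0.56 -2.11]
  yaw err 0.0 step 0.02 [-0.    0.64  0.56  1.83 -0.45  0.79 -1.97]
  pitch err 0.0076 step 0.33 [-0.41  0.84  0.9   2.13 -0.99  0.05 -1.62]
  on err 0.0212 step 0.01 [-0.22  0.97  0.78  1.98 -0.99  0.05 -1.62]
up 1 peg 0.075 tilt 50
  above err 0.0 step 0.05 [-0.08  0.76  0.94  2.15 -0.97  0.74 -1.78]
  grasp err 0.0081 step 0.07 [ 0.43  0.97  0.05  2.17 -0.99  0.05 -1.86]
  lift err 0.0059 step 0.04 [ 0.09  0.63  0.6   2.15 -0.69  0.56 -2.11]
  yaw err 0.0 step 0.02 [-0.    0.64  0.56  1.83 -0.45  0.79 -1.97]
  pitch err 0.0297 step 0.37 [-0.52  1.01  1.04  2.1  -0.99  0.05 -1.76]
  on err 0.0443 step 0.01 [-0.34  1.15  0.94  1.95 -0.99  0.05 -1.79]
```

Run:
```python
from sim import *
from ik import *
q=r.get_state()["q"];wx=np.array([-.170,-.985,0])
g=np.array([.391,-.189,0])+wx*.07;up=-1;y=.075
for a0 in(-15,0,15,25):
    a=np.radians(a0);zt=np.array([0,0,-np.cos(a)])+wx*np.sin(a);yt=wx*np.cos(a)+np.array([0,0,np.sin(a)])
    Rg=R_of(yt,zt,up)
    def hg(t,f,l):
        return hang(y,np.radians(t),up,f,l,.07)
    print("grasp tilt",a0)
    m=hg(a0+1,.12,.12);A=hg(45+a0,.09,.1);B=hg(45+a0,.02,.025)
    track(q,[("above",np.r_[g[:2],.2],Rg),("grasp",np.r_[g[:2],.005],Rg),("lift",np.r_[g[:2],.2],Rg),("yaw",np.r_[m[0][:2],.25],m[1]),("pitch",*A),("on",*B)])
```

```text
grasp tilt -15
  above err 0.0 step 0.13 [ 0.72  0.61 -0.1   2.01 -0.29  0.66  0.7 ]
  grasp err 0.0 step 0.02 [ 0.77  1.   -0.19  2.06 -0.31  0.22  0.8 ]
  lift err 0.0 step 0.02 [ 0.72  0.61 -0.1   2.01 -0.29  0.66  0.7 ]
  yaw err 0.0 step 0.02 [ 0.54  0.69 -0.16  1.58 -0.08  1.05  0.83]
  pitch err 0.0 step 0.07 [-0.15  0.63  0.54  2.03  0.44  0.25  0.23]
  on err 0.0 step 0.01 [0.01 0.8  0.5  1.96 0.45 0.1  0.25]
grasp tilt 0
  above err 0.0 step 0.1 [ 0.45  0.56  0.07  2.11 -0.08  0.47  0.41]
  grasp err 0.0011 step 0.86 [ 0.62  0.97 -0.2   2.18  1.6   0.16 -1.27]
  lift err 0.0 step 0.12 [ 0.97  0.64 -0.75  2.09  0.71  0.68 -0.43]
  yaw err 0.0 step 0.03 [ 0.87  0.74 -0.92  1.74  0.7   1.02  0.06]
  pitch err 0.0 step 0.06 [ 0.45  0.7  -0.59  2.14  1.66  1.06 -1.01]
  on err 0.0 step 0.01 [ 0.53  0.88 -0.53  2.06  1.86  1.04 -1.05]
grasp tilt 15
  above err 0.0 step 0.09 [0.09 0.59 0.35 2.21 0.2  0.33 0.03]
  grasp err 0.0007 step 0.67 [ 0.42  1.   -0.17  2.26  1.92  0.43 -1.79]
  lift err 0.0 step 0.12 [ 0.49  0.56 -0.27  2.19  0.85  0.55 -0.67]
  yaw err 0.0 step 0.03 [ 0.55  0.58 -0.49  1.92  0.81  0.72 -0.11]
  pitch err 0.0 step 0.08 [ 0.14  0.81 -0.2   2.24  1.89  1.15 -1.41]
  on err 0.0 step 0.01 [ 0.25  0.98 -0.16  2.13  2.07  1.15 -1.46]
grasp tilt 25
  above err 0.0 step 0.08 [-0.16  0.67  0.57  2.26  0.36  0.25 -0.21]
  grasp err 0.0007 step 0.61 [ 0.2   1.05 -0.02  2.29  1.97  0.49 -1.99]
  lift err 0.0 step 0.12 [ 0.14  0.59  0.08  2.25  0.96  0.49 -0.87]
  yaw err 0.0 step 0.03 [ 0.23  0.54 -0.11  2.04  0.99  0.54 -0.33]
  pitch err 0.0 step 0.11 [-0.05  0.94  0.07  2.27  1.97  1.2  -1.66]
  on err 0.0 step 0.01 [ 0.08  1.11  0.09  2.14  2.12  1.2  -1.71]
```

```bash
cat >> sim.py <<'E'
def Rg(wx,a0,up=-1):
    a=np.radians(a0);zt=np.array([0,0,-np.cos(a)])+wx*np.sin(a);yt=wx*np.cos(a)+np.array([0,0,np.sin(a)]);return R_of(yt,zt,up)
E
python3 - <<'E'
from sim import *
wx=np.array([-.170,-.985,0]);p=tool()[0];g=np.array([.391,-.189,0])+wx*.07
go(np.r_[.42,-.2,.26]-p,Rg(wx,-15).as_matrix()); print(g)
E
```

```text
shift [0.3977 0.0546 0.015 ]
turn [ 0.217 -0.194 -1.454]
[ 0.3791  -0.25795  0.     ]
```

```bash
python3 -m pendant '[[[0.02,-0.02,-0.14],[0.05,0,0],0.6],[[0.04,-0.04,-0.28],[0.09,0,0],0.6],[[0.06,-0.06,-0.42],[0.14,0,0],0.6],[[0.08,-0.08,-0.56],[0.18,0,0],0.6],[[0.1,-0.1,-0.7],[0.22,0,0],0.6],[[0.12,-0.12,-0.84],[0.27,0,0],0.6],[[0.14,-0.14,-0.98],[0.31,0.02,0],0.6],[[0.16,-0.16,-1.12],[0.35,0.05,0.015],0.6],[[0.18,-0.18,-1.25],[0.39,0.055,0.015],0.6],[[0.2,-0.19,-1.38],[0.398,0.055,0.015],0.6]]'
python3 - <<'E'
from sim import *
wx=np.array([-.170,-.985,0]);st();go(np.r_[.42,-.2,.26]-tool()[0],Rg(wx,-15).as_matrix())
d=snap("wrist","w9");np.savez("pics/w9.npz",**d);D=snap("side")
for n,f in(("w",d),("side",D)):
  for s,ct in blobs(f,"orange",150): print(n,s,at(f,*ct,.008).round(3))
m=[(s,ct) for s,ct in blobs(d,"orange",800)]
h=cv2.cvtColor(d["image"],cv2.COLOR_RGB2HSV);M=cv2.inRange(h,(8,150,80),(18,255,255))
n,lab,ss,cc=cv2.connectedComponentsWithStats(M);
for i in range(1,n):
  if ss[i,4]>800:
    vu=np.argwhere(lab==i);X=np.array([at(d,u,v,.010)[:2] for v,u in vu]);c=X.mean(0);w,V=np.linalg.eigh(np.cov(X.T));a=V[:,1];t=(X-c)@a;s_=(X-c)@V[:,0]
    print(ss[i],c.round(3),a.round(3),"extent",t.min().round(3),t.max().round(3),"width lo/hi end",np.ptp(s_[t<t.min()+.04]).round(3),np.ptp(s_[t>t.max()-.04]).round(3), "handle off", np.median(s_[np.abs(t)<.02]).round(4))
E
```

```text
clock: 46.15
tool_pos: [0.4208, -0.2038, 0.2581]
eef_rot: [0.985, -0.121, 0.007, -0.123]
contact_force: [0.5, 0.2, -0.2]
opening: 0.595
pos [ 0.4208 -0.2038  0.2581] R [[0.97, -0.24, 0.04], [-0.24, -0.94, 0.24], [-0.02, -0.24, -0.97]] q [ 0.47  0.52  0.07  1.96 -0.38  0.79  0.57] op 0.595 F [ 0.5  0.2 -0.2] t 46.15
shift [-0.0017 -0.0038 -0.0009]
turn [ 0.014 -0.002 -0.074]
w [224 205  16  12 172] [ 0.387 -0.196  0.008]
w [224 247  33  56 975] [ 0.374 -0.28   0.008]
side [306  78  17  29 291] [0.904 0.731 0.008]
side [ 324   80  188  122 2390] [1.33  0.419 0.008]
side [   0   94   37   74 1913] [-0.349  0.602  0.008]
side [209 263  19  51 388] [ 0.374 -0.282  0.008]
side [412 298  33  35 739] [ 0.908 -0.444  0.008]
[ 223  205   35   98 1439] [ 0.378 -0.257] [0.147 0.989] extent -0.057 0.069 width lo/hi end 0.043 0.019 handle off 0.0003
```

Run:
```python
from sim import *
wx=np.array([-.147,-.989,0]);go(np.r_[.378,-.258,.011]-tool()[0],Rg(wx,-15).as_matrix());go(np.r_[.378,-.258,.06]-tool()[0])
```

```text
shift [-0.0258  0.125   0.224 ]
turn [ 0.013 -0.009 -0.099]
shift [-0.0266  0.1129  0.1765]
```

```bash
python3 -m pendant '[[[0.013,-0.009,-0.099],[-0.01,0.03,0.03],0.6],[[0.013,-0.009,-0.099],[-0.02,0.06,0.06],0.6],[[0.013,-0.009,-0.099],[-0.026,0.09,0.1],0.6],[[0.013,-0.009,-0.099],[-0.026,0.113,0.14],0.6],[[0.013,-0.009,-0.099],[-0.026,0.113,0.17],0.6],[[0.013,-0.009,-0.099],[-0.026,0.113,0.176],0.6],[[0.013,-0.009,-0.099],[-0.026,0.113,0.176],0.6]]'
python3 - <<'E'
from sim import *
wx=np.array([-.147,-.989,0]);st();go(np.r_[.378,-.258,.011]-tool()[0],Rg(wx,-15).as_matrix())
E
```

```text
clock: 46.95
tool_pos: [0.3792, -0.253, 0.0607]
eef_rot: [0.989, -0.07, 0.008, -0.132]
contact_force: [0.5, 0.6, 0.4]
opening: 0.602
pos [ 0.3792 -0.253   0.0607] R [[0.99, -0.14, 0.03], [-0.14, -0.96, 0.26], [-0.0, -0.26, -0.97]] q [ 0.71  0.88 -0.11  2.08 -0.45  0.35  0.93] op 0.602 F [0.5 0.6 0.4] t 46.95
shift [-0.0004  0.018   0.0467]
turn [-0.003  0.004  0.006]
```

```bash
python3 -m pendant '[[[0,0,0],[0,0.006,0.015],0.6],[[0,0,0],[0,0.012,0.03],0.6],[[0,0,0],[0,0.016,0.042],0.6],[[0,0,0],[0,0.018,0.047],0.6],[[0,0,0],[0,0.018,0.047],0.6]]'
python3 -m pendant '[[[0,0,0],[0,0,0],0.4],[[0,0,0],[0,0,0],0.1],[[0,0,0],[0,0,0],0.1],[[0,0,0],[0,0,0],0.1],[[0,0,0],[0,0,0],0.1],[[0,0,0],[0,0,0],0.1],[[0,0,0],[0,0,0],0.1]]' 45
python3 -m pendant '[[[0,0,0],[0,-0.006,-0.015],0.1],[[0,0,0],[0,-0.018,-0.047],0.1],[[0,0,0],[0,-0.025,-0.09],0.1],[[0,0,0],[0,-0.035,-0.13],0.1],[[0,0,0],[0,-0.045,-0.17],0.1],[[0,0,0],[0,-0.05,-0.2],0.1],[[0,0,0],[0,-0.05,-0.2],0.1]]'
python3 - <<'E'
from sim import *
st();D=snap("side");S=snap("scene")
for n,f in(("side",D),("scene",S)):
  for s,ct in blobs(f,"orange",60): 
    X=at(f,*ct,.2)
    if abs(X[0]-.38)<.15 and abs(X[1]+.3)<.2: print(n,s,ct.round(1),X.round(3))
m=hang(.075,np.radians(-15),-1,.12,.12,.07);print(m[0]);go(np.r_[m[0][:2],.25]-tool()[0],m[1].as_matrix())
E
```

```text
clock: 47.45
tool_pos: [0.3779, -0.2602, 0.0112]
eef_rot: [0.989, -0.07, 0.009, -0.131]
contact_force: [0.2, 0.0, 0.2]
opening: 0.597
clock: 48.15
tool_pos: [0.3775, -0.2604, 0.0112]
eef_rot: [0.989, -0.071, 0.009, -0.131]
contact_force: [-0.3, -0.7, 4.3]
opening: 0.221
clock: 48.85
tool_pos: [0.3785, -0.2656, 0.2203]
eef_rot: [0.989, -0.07, 0.012, -0.128]
contact_force: [-0.1, -0.2, -1.1]
opening: 0.219
pos [ 0.3785 -0.2656  0.2203] R [[0.99, -0.14, 0.04], [-0.14, -0.96, 0.25], [0.01, -0.26, -0.97]] q [ 0.64  0.59  0.04  1.98 -0.37  0.74  0.82] op 0.219 F [-0.1 -0.2 -1.1] t 48.85
side [205 230  22  36 356] [215.7 249.5] [ 0.373 -0.297  0.2  ]
scene [189 145  20   6  83] [198.4 147.9] [ 0.357 -0.232  0.2  ]
[ 0.51049142 -0.2420323   0.32838993]
shift [ 0.129  -0.0477 -0.0212]
turn [-0.    -0.135 -0.504]
```

```bash
python3 - <<'E'
from h import *
S_=dict(np.load("pics/scene0.npz"));D=dict(np.load("pics/side0.npz"))
for y in(-.075,0,.075):
    for f,z in((0,.272),(.04,.309),(.08,.31)):
        X=C+y*YR+f*OUT+[0,0,z];print(y,f,z,"crop",((proj(S_,X)*1.5-[150,165])*3.2).round(),"side",(proj(D,X)*1.5).round())
E
cat >> sim.py <<'E'
def wh(y,e,fwd,lift,tilt=15,grip=.068):
    e=np.radians(e);t=e-np.radians(tilt);Z=np.array([0,0,1.])
    wf=-OUT*np.cos(e)+Z*np.sin(e);zw=-OUT*np.sin(e)-Z*np.cos(e)
    ring=C+y*YR+Z*(.198+lift)+fwd*OUT
    zt=-OUT*np.sin(t)-Z*np.cos(t);yt=-OUT*np.cos(t)+Z*np.sin(t)
    return ring-wf*grip-zw*.005,R_of(yt,zt,-1)
def ringpos(grip=.068,tilt=15):
    p,R=tool();a=np.radians(tilt)
    wf=R.apply([0,np.cos(a),-np.sin(a)*-1]) if 0 else R.apply(Ro.from_euler("x",0).apply([0,1,0]))
    return None
E
python3 - <<'E'
from sim import *
q=r.get_state()["q"]
for y in(.075,0):
  print(y); A=wh(y,0,.14,.06);B=wh(y,45,.10,.05);B2=wh(y,45,.065,.062);E=wh(y,45,.028,.027)
  track(q,[("yaw",*A),("pitch",*B),("line",*B2),("on",*E)])
  print([x[0].round(3) for x in(A,B,B2,E)])
E
```

```text
-0.075 0 0.272 crop [ 89. 148.] side [383. 432.]
-0.075 0.04 0.309 crop [140.  88.] side [369. 396.]
-0.075 0.08 0.31 crop [201.  76.] side [355. 376.]
0 0 0.272 crop [103. 197.] side [429. 410.]
0 0.04 0.309 crop [157. 134.] side [414. 375.]
0 0.08 0.31 crop [220. 122.] side [400. 356.]
0.075 0 0.272 crop [119. 251.] side [471. 390.]
0.075 0.04 0.309 crop [176. 186.] side [458. 355.]
0.075 0.08 0.31 crop [241. 172.] side [442. 337.]
0.075
  yaw err 0.0 step 0.02 [ 0.46  0.66 -0.03  1.61 -0.18  1.07  0.91]
  pitch err 0.0 step 0.05 [-0.19  0.75  0.62  2.09  0.15  0.09  0.46]
  line err 0.0 step 0.0 [-0.11  0.74  0.59  2.02  0.17  0.14  0.49]
  on err 0.0 step 0.0 [-0.02  0.81  0.54  1.97  0.18  0.09  0.51]
[array([ 0.504, -0.225,  0.263]), array([ 0.525, -0.277,  0.203]), array([ 0.538, -0.31 ,  0.215]), array([ 0.551, -0.344,  0.18 ])]
0
  yaw err 0.0 step 0.01 [ 0.56  0.6  -0.04  1.74 -0.17  1.01  1.01]
  pitch err 0.0002 step 1.37 [ 0.18  0.62  0.14  2.24  1.72  0.33 -1.01]
  line err 0.0 step 0.02 [ 0.18  0.62  0.24  2.17  1.54  0.24 -0.76]
  on err 0.0 step 0.01 [ 0.29  0.71  0.16  2.11  1.74  0.26 -0.92]
[array([ 0.434, -0.253,  0.263]), array([ 0.455, -0.305,  0.203]), array([ 0.468, -0.338,  0.215]), array([ 0.482, -0.372,  0.18 ])]
```

Run:
```python
from sim import *
q=r.get_state()["q"];y=.075
P=[wh(y,0,.15,.04),wh(y,45,.095,.008),wh(y,45,.053,.05),wh(y,45,.028,.026)]
track(q,[(str(i),*p) for i,p in enumerate(P)]);print([p[0].round(3) for p in P])
go(P[0][0]-tool()[0],P[0][1].as_matrix())
```

```text
0 err 0.0 step 0.02 [ 0.45  0.67 -0.04  1.65 -0.19  1.01  0.91]
  1 err 0.0006 step 1.22 [ 0.01  0.77  0.29  2.1   1.56  0.24 -0.95]
  2 err 0.0 step 0.03 [ 0.16  0.69  0.15  1.99  1.17  0.34 -0.46]
  3 err 0.0 step 0.0 [ 0.18  0.75  0.19  1.96  1.23  0.29 -0.49]
[array([ 0.5  , -0.216,  0.243]), array([ 0.526, -0.282,  0.161]), array([ 0.542, -0.321,  0.203]), array([ 0.551, -0.344,  0.179])]
shift [ 0.1149 -0.0696 -0.008 ]
turn [-0.    -0.135 -0.504]
```

Run:
```python
from sim import *
q=r.get_state()["q"];y=.075
for e in(35,40,45):
  P=[wh(y,0,.15,.06),wh(y,e,.12,.05),wh(y,e,.085,.025),wh(y,e,.053,.05),wh(y,e,.028,.026)]
  print(e);track(q,[(str(i),*p) for i,p in enumerate(P)])
P=wh(y,0,.15,.06);go(P[0]-tool()[0],P[1].as_matrix())
```

```text
35
  0 err 0.0 step 0.02 [ 0.45  0.65 -0.04  1.63 -0.18  1.06  0.9 ]
  1 err 0.0 step 0.04 [-0.03  0.65  0.4   2.02  0.14  0.3   0.52]
  2 err 0.0 step 0.0 [0.06 0.71 0.36 1.97 0.14 0.27 0.56]
  3 err 0.0 step 0.0 [0.12 0.68 0.33 1.89 0.14 0.37 0.61]
  4 err 0.0 step 0.0 [0.18 0.74 0.31 1.85 0.14 0.34 0.63]
40
  0 err 0.0 step 0.02 [ 0.45  0.65 -0.04  1.63 -0.18  1.06  0.9 ]
  1 err 0.0 step 0.05 [-0.14  0.69  0.52  2.07  0.16  0.19  0.47]
  2 err 0.0 step 0.0 [-0.05  0.75  0.48  2.03  0.16  0.15  0.49]
  3 err 0.0 step 0.0 [0.02 0.71 0.44 1.95 0.18 0.24 0.54]
  4 err 0.0 step 0.0 [0.08 0.77 0.42 1.91 0.18 0.21 0.55]
45
  0 err 0.0 step 0.02 [ 0.45  0.65 -0.04  1.63 -0.18  1.06  0.9 ]
  1 err 0.0 step 0.06 [-0.24  0.75  0.64  2.12  0.15  0.07  0.43]
  2 err 0.0002 step 0.1 [-0.13  0.8   0.56  2.08  0.77  0.05 -0.16]
  3 err 0.0 step 0.01 [-0.01  0.73  0.43  2.    0.77  0.17 -0.09]
  4 err 0.0 step 0.0 [ 0.03  0.79  0.44  1.97  0.78  0.13 -0.09]
shift [ 0.1149 -0.0748 -0.0274]
turn [-0.    -0.135 -0.504]
```

```bash
python3 -m pendant '[[[0,-0.03,-0.12],[0.03,-0.02,-0.01],0.1],[[0,-0.065,-0.25],[0.06,-0.04,-0.02],0.1],[[0,-0.1,-0.37],[0.09,-0.06,-0.027],0.1],[[0,-0.135,-0.5],[0.115,-0.075,-0.027],0.1],[[0,-0.135,-0.504],[0.115,-0.075,-0.027],0.1],[[0,-0.135,-0.504],[0.115,-0.075,-0.027],0.1]]' 50
python3 - <<'E'
from sim import *
st();P=wh(.075,40,.12,.05);go(P[0]-tool()[0],P[1].as_matrix())
E
```

```text
clock: 49.55
tool_pos: [0.4995, -0.2146, 0.2605]
eef_rot: [0.973, 0.187, -0.026, -0.13]
contact_force: [-0.4, 0.3, -1.0]
opening: 0.218
pos [ 0.4995 -0.2146  0.2605] R [[0.93, 0.36, -0.1], [0.37, -0.9, 0.24], [-0.0, -0.26, -0.96]] q [ 0.45  0.66 -0.04  1.63 -0.18  1.06  0.9 ] op 0.218 F [-0.4  0.3 -1. ] t 49.55
shift [0.0001 0.0562 0.039 ]
turn [-0.702  0.002  0.002]
```

```bash
python3 -m pendant '[[[-0.14,0,0],[0,0.012,0.008],0.1],[[-0.28,0,0],[0,0.024,0.016],0.1],[[-0.42,0,0],[0,0.036,0.024],0.1],[[-0.56,0,0],[0,0.048,0.032],0.1],[[-0.702,0,0],[0,0.056,0.039],0.1],[[-0.702,0,0],[0,0.056,0.039],0.1],[[-0.702,0,0],[0,0.056,0.039],0.1]]'
cat > meas.py <<'E'
from sim import *
def hull(f,col):
    h=cv2.cvtColor(f["image"],cv2.COLOR_RGB2HSV)
    return cv2.inRange(h,*col)
def ring(f,X0,rad=40,col=((5,140,90),(20,255,255))):
    "hole centroid of ring near projection of X0"
    u=proj(f,X0);M=hull(f,col)
    cs,hi=cv2.findContours(M,cv2.RETR_CCOMP,cv2.CHAIN_APPROX_NONE);out=[]
    for c,hh in zip(cs,hi[0] if hi is not None else []):
        m=c[:,0].mean(0)
        if np.linalg.norm(m-u)<rad: out.append((m.round(1),len(c),bool(hh[3]>=0),c[:,0].min(0),c[:,0].max(0)))
    return u.round(1),out
def est():
    p,R=tool();a=np.radians(15)
    # wrench x in tool axes: tool y rotated +15deg from up=-1 frame
    wf=R.apply([0,np.cos(a),-np.sin(a)]);zw=R.apply([0,np.sin(a),np.cos(a)])
    return p+wf*.068+zw*.005,wf
E
python3 - <<'E'
from meas import *
st();rg,wf=est();print("ring est",rg.round(3),"wf",wf.round(2),"want",(C+.075*YR+.12*OUT+[0,0,.248]).round(3))
S=snap("scene");D=snap("side");np.savez("pics/S9.npz",**S);np.savez("pics/D9.npz",**D)
for n,f in(("scene",S),("side",D)): print(n,ring(f,rg))
P=wh(.075,40,.085,.025);go(P[0]-tool()[0],P[1].as_matrix())
E
```

```text
clock: 50.25
tool_pos: [0.515, -0.256, 0.2095]
eef_rot: [0.959, 0.184, 0.039, 0.213]
contact_force: [-0.1, -0.2, -0.9]
opening: 0.218
pos [ 0.515  -0.256   0.2095] R [[0.93, 0.34, 0.15], [0.37, -0.84, -0.39], [-0.0, 0.42, -0.91]] q [-0.13  0.68  0.51  2.07  0.22  0.2   0.41] op 0.218 F [-0.1 -0.2 -0.9] t 50.25
ring est [ 0.536 -0.307  0.249] wf [ 0.29 -0.71  0.64] want [ 0.536 -0.307  0.248]
scene (array([166. , 161.1]), [(array([196. , 176.2]), 28, False, array([189, 172], dtype=int32), array([203, 180], dtype=int32)), (array([171. , 163.6]), 53, False, array([159, 156], dtype=int32), array([183, 171], dtype=int32)), (array([180., 169.]), 4, True, array([179, 168], dtype=int32), array([181, 170], dtype=int32))])
side (array([283.1, 231.9]), [(array([258.6, 229.5]), 10, False, array([257, 228], dtype=int32), array([260, 231], dtype=int32)), (array([276.2, 231.7]), 43, False, array([268, 227], dtype=int32), array([286, 237], dtype=int32)), (array([255., 206.]), 1, False, array([255, 206], dtype=int32), array([255, 206], dtype=int32)), (array([260., 202.]), 1, False, array([260, 202], dtype=int32), array([260, 202], dtype=int32))])
shift [0.0016 0.017  0.0385]
turn [ 0.002  0.001 -0.005]
```

Run:
```python
from meas import *
S=dict(np.load("pics/S9.npz"));S0=dict(np.load("pics/scene0.npz"))
for nm,f in(("S0",S0),("S9",S)):
  h=cv2.cvtColor(f["image"],cv2.COLOR_RGB2HSV);M=cv2.inRange(h,(100,90,40),(130,255,255))
  n,l,s,c=cv2.connectedComponentsWithStats(M)
  for i in range(1,n):
    if s[i,4]>8 and 115<c[i,0]<160 and 120<c[i,1]<200:
        yx=np.argwhere(l==i);b=yx[yx[:,0]==yx[:,0].max()].mean(0)[::-1];t=yx[yx[:,0]==yx[:,0].min()].mean(0)[::-1]
        print(nm,s[i],"bottom",b,"top",t)
for y in(-.075,0,.075):
    rt=C+y*YR+[0,0,.198];print(y,"pred root",proj(S,rt).round(1),"tip",proj(S,rt+.04*OUT+[0,0,.037]).round(1))
```

```text
S0 [121 136   5   7  15] bottom [121.5 142. ] top [125. 136.]
S0 [125 147   9  14  25] bottom [125. 160.] top [133. 147.]
S0 [127 160   9  13  27] bottom [127. 172.] top [135. 160.]
S0 [130 171  10  14  30] bottom [130. 184.] top [139. 171.]
S9 [121 137   5   6  14] bottom [121.5 142. ] top [124.5 137. ]
S9 [125 147   9  14  24] bottom [125. 160.] top [133. 147.]
S9 [127 160  10  13  28] bottom [127. 172.] top [135.5 160. ]
S9 [130 171  10  14  30] bottom [130. 184.] top [139. 171.]
-0.075 pred root [122.5 160.9] tip [133.  148.8]
0 pred root [125.6 171.7] tip [136.6 159.2]
0.075 pred root [129.  183.5] tip [140.5 170.4]
```

```bash
python3 -m pendant '[[[0,0,0],[0.001,0.008,0.018],0.1],[[0,0,0],[0.0015,0.015,0.034],0.1],[[0,0,0],[0.0015,0.017,0.0385],0.1],[[0,0,0],[0.0015,0.017,0.0385],0.1]]'
```

```text
clock: 50.75
tool_pos: [0.5285, -0.2884, 0.1831]
eef_rot: [0.959, 0.181, 0.041, 0.214]
contact_force: [-0.8, 0.8, -0.4]
opening: 0.218
```

Run:
```python
from meas import *
st();rg,wf=est();d=rg-C-.075*YR-[0,0,.198];print("ring out,y,z rel root",(d@OUT).round(4),(d@YR).round(4),d[2].round(4))
P=wh(.075,40,.053,.049);go(P[0]-tool()[0],P[1].as_matrix());Q_=wh(.075,40,.028,.025);print(totool(Q_[0]-P[0]).round(4))
```

```text
pos [ 0.5285 -0.2884  0.1831] R [[0.93, 0.33, 0.16], [0.36, -0.84, -0.39], [0.0, 0.42, -0.91]] q [-0.04  0.74  0.47  2.03  0.22  0.15  0.43] op 0.218 F [-0.8  0.8 -0.4] t 50.75
ring out,y,z rel root 0.0847 -0.0007 0.0251
shift [ 0.0006  0.0389 -0.0083]
turn [ 0.002  0.001 -0.005]
[0.0001 0.0124 0.0323]
```

```bash
python3 -m pendant '[[[0,0,0],[0.0006,0.014,-0.004],0.1],[[0,0,0],[0.0006,0.028,-0.007],0.1],[[0,0,0],[0.0006,0.039,-0.0083],0.1],[[0,0,0],[0.0006,0.039,-0.0083],0.1]]'
python3 - <<'E'
from meas import *
rg,wf=est();d=rg-C-.075*YR-[0,0,.198];print("ring out,y,z rel root",(d@OUT).round(4),(d@YR).round(4),d[2].round(4),r.get_state()["contact_force"])
S=snap("scene");u=proj(S,rg)
print("est px",u,ring(S,rg,30))
h=cv2.cvtColor(S["image"],cv2.COLOR_RGB2HSV);M=cv2.inRange(h,(100,90,40),(130,255,255));O=cv2.inRange(h,(3,120,80),(20,255,255))
n,l,s,c=cv2.connectedComponentsWithStats(M);print([(s[i].tolist()) for i in range(1,n) if 115<c[i,0]<165 and 120<c[i,1]<200])
x0,y0=int(u[0])-22,int(u[1])-16
for v in range(y0,y0+34):print(v,"".join("O" if O[v,x] else "b" if M[v,x] else "." for x in range(x0,x0+48)))
E
```

```text
clock: 51.15
tool_pos: [0.5422, -0.3167, 0.2087]
eef_rot: [0.959, 0.182, 0.042, 0.215]
contact_force: [-0.5, -0.5, -0.1]
opening: 0.219
ring out,y,z rel root 0.0534 0.0016 0.0508 [-0.46681518 -0.52804954 -0.12003073]
est px [144.35870781 165.84198637] (array([144.4, 165.8]), [(array([149.2, 168.3]), 53, False, array([137, 160], dtype=int32), array([161, 175], dtype=int32)), (array([153., 170.]), 4, True, array([152, 169], dtype=int32), array([154, 171], dtype=int32)), (array([151., 170.]), 4, True, array([150, 169], dtype=int32), array([152, 171], dtype=int32))])
[[121, 136, 5, 7, 15], [125, 147, 9, 14, 26], [127, 160, 10, 12, 27], [130, 172, 10, 13, 26]]
149 ..........b.....................................
150 .........bb.....................................
151 ........bb......................................
152 ........b.......................................
153 .......b........................................
154 .....bbb........................................
155 .....bb.........................................
156 ....bbb.........................................
157 ...bbb..
[... 665 characters left out ...]
...........
170 .....bbb..............OOOOOOOOOOOOOO............
171 .....bb.................OOOOOOOOOOOOOOO.........
172 ................bb............OOOOOOOOOOO.......
173 ...............bb................OOOOOOOO.......
174 ...............b...................OOOOOO.......
175 ..............bb.....................OOO........
176 .............bb........................O........
177 ............bb..................................
178 ...........bbb.................................O
179 ...........bb.................................OO
180 ..........bb...................................O
181 .........bb.....................................
182 ........bbb.....................................
```

In the mask dump, the ring centre (about 144,165) lies on the extension of the peg line (131,182)→(139,172), so I'm sliding it on.

```bash
python3 -m pendant '[[[0,0,0],[0,0.004,0.01],0.1],[[0,0,0],[0,0.008,0.02],0.1],[[0,0,0],[0,0.011,0.028],0.1],[[0,0,0],[0,0.0124,0.0323],0.1],[[0,0,0],[0,0.0124,0.0323],0.1]]'
cat > dump.py <<'E'
from meas import *
def dump(cx,cy,w=24,hh=18,n="scene"):
    S=snap(n);h=cv2.cvtColor(S["image"],cv2.COLOR_RGB2HSV);M=cv2.inRange(h,(100,90,40),(130,255,255));O=cv2.inRange(h,(3,120,80),(20,255,255))
    for v in range(cy-hh,cy+hh):print(v,"".join("O" if O[v,x] else "b" if M[v,x] else "." for x in range(cx-w,cx+w)))
E
python3 - <<'E'
from dump import *
rg,wf=est();d=rg-C-.075*YR-[0,0,.198];print("ring out,y,z rel root",(d@OUT).round(4),(d@YR).round(4),d[2].round(4));st()
dump(142,174,20,14)
E
```

```text
clock: 51.7
tool_pos: [0.5508, -0.3382, 0.1819]
eef_rot: [0.959, 0.184, 0.04, 0.214]
contact_force: [0.1, 0.2, -0.3]
opening: 0.22
ring out,y,z rel root 0.0302 0.0019 0.0239
pos [ 0.5508 -0.3382  0.1819] R [[0.93, 0.34, 0.16], [0.37, -0.84, -0.39], [-0.0, 0.42, -0.91]] q [0.08 0.77 0.41 1.92 0.24 0.21 0.49] op 0.22 F [ 0.1  0.2 -0.3] t 51.7
160 ...b.........b..........................
161 ............bb..........................
162 ............b...........................
163 ...........bb...........................
164 ..........bb............................
165 .........bb.............................
166 ........bbb.............................
167 ........bb..............................
168 .......bb...............................
169 ......bb................................
170 .....bbb.OOOOOOO........................
171 .....bb..OOOOOOO.b......................
172 .....b...OOOOOO.bb......................
173 .........OOOOO.bb.OO....................
174 .........OOOOO.bb.OOO...................
175 ..........OOOOO...OOOO..................
176 ...........OOOOOOOOOOOO.................
177 ............OOOOOOOOOOOOOO..............
178 .............OOOOOOOOOOOOOOO............
179 ...........bb..OOOOOOOOOOOOOOO..........
180 ..........bb.....OOOOOOOOOOOOOOOO.......
181 .........bb.............OOOOOOOOOO......
182 .........b................OOOOOOOOO.....
183 ........b...................OOOOOO......
184 ........b.....................OOOO......
185 .................................O......
186 ........................................
187 ........................................
```

The peg tip shows through the ring. Seat it, lower slightly, release and back away.

```bash
python3 -m pendant '[[[0,0,0],[0,0.002,0.005],0.1],[[0,0,0],[0,0.001,0.009],0.1],[[0,0,0],[0,-0.001,0.013],0.1],[[0,0,0],[0,-0.001,0.013],0.1]]'
python3 -m pendant '[[[0,0,0],[0,0,0],0.26],[[0,0,0],[0,0,0],0.3],[[0,0,0],[0,0,0],0.35],[[0,0,0],[0,0,0],0.45],[[0,0,0],[0,0,0],0.55],[[0,0,0],[0,0,0],0.6],[[0,0,0],[0,0,0],0.6]]' 10
python3 -m pendant '[[[0,0,0],[0,0,-0.02],0.6],[[0,0,0],[0,0,-0.05],0.6],[[0,0,0],[0,0,-0.09],0.6],[[0,0,0],[0,0,-0.13],0.6],[[0,0,0],[0,0,-0.16],0.6],[[0,0,0],[0,0,-0.16],0.6]]'
python3 - <<'E'
from dump import *
st();dump(138,180,22,22)
E
```

```text
clock: 52.15
tool_pos: [0.5526, -0.3416, 0.1699]
eef_rot: [0.959, 0.184, 0.041, 0.213]
contact_force: [-0.2, -0.5, -0.5]
opening: 0.221
clock: 52.85
tool_pos: [0.5529, -0.3421, 0.1708]
eef_rot: [0.958, 0.184, 0.041, 0.214]
contact_force: [0.6, -0.0, -0.7]
opening: 0.601
clock: 53.45
tool_pos: [0.5293, -0.2782, 0.3193]
eef_rot: [0.958, 0.184, 0.045, 0.215]
contact_force: [0.4, -0.1, 0.1]
opening: 0.599
pos [ 0.5293 -0.2782  0.3193] R [[0.93, 0.33, 0.16], [0.37, -0.84, -0.4], [0.01, 0.43, -0.9]] q [-0.07  0.51  0.46  1.9   0.25  0.5   0.48] op 0.599 F [ 0.4 -0.1  0.1] t 53.45
158 .........bbb................................
159 ........bbb.................................
160 .........b.........b........................
161 ..................bb........................
162 .................bbb........................
163 .................bb.........................
164 ................bb..........................
165 ...............bb...........................
166 ...............b............................
167 ..............b.............................
168 .............bb..........
[... 936 characters left out ...]
..............
188 ...............OOO..........................
189 ...............OOO..........................
190 ...............OOO..........................
191 ...............OOO..........................
192 ...............OOO..........................
193 ................OOO.........................
194 ................OOO.........................
195 ................OOO.........................
196 ................OOO.........................
197 ................OOOO........................
198 .................OOO........................
199 .................OOO........................
200 .................OOO........................
201 .................OOO........................
```

```bash
python3 -m pendant '[[[0,0,0],[0,-0.03,-0.02],0.6],[[0,0,0],[0,-0.06,-0.04],0.6],[[0,0,0],[0,-0.08,-0.05],0.6],[[0,0,0],[0,-0.08,-0.05],0.6],[[0,0,0],[0,-0.08,-0.05],0.6],[[0,0,0],[0,-0.08,-0.05],0.6],[[0,0,0],[0,-0.08,-0.05],0.6],[[0,0,0],[0,-0.08,-0.05],0.6]]'
python3 - <<'E'
from h import *
S=snap("scene")["image"];a=snap("scene")["image"];d=snap("side")["image"]
print("change between frames near wrench",np.abs(S[140:230,100:190].astype(int)-a[140:230,100:190]).max())
z=lambda i,y,x,h,w:cv2.resize(i[y:y+h,x:x+w,::-1],(390,290),interpolation=cv2.INTER_CUBIC)
cv2.imwrite("pics/fin.png",np.vstack([np.hstack([z(a,120,90,104,140),z(a,160,290,86,115)]),np.hstack([z(d,200,180,130,175),z(d,110,180,86,115)])]))
E
```

```text
clock: 54.3
tool_pos: [0.493, -0.1929, 0.3267]
eef_rot: [0.959, 0.183, 0.041, 0.214]
contact_force: [0.2, 1.0, 0.4]
opening: 0.601
change between frames near wrench 21
```

View pics/fin.png

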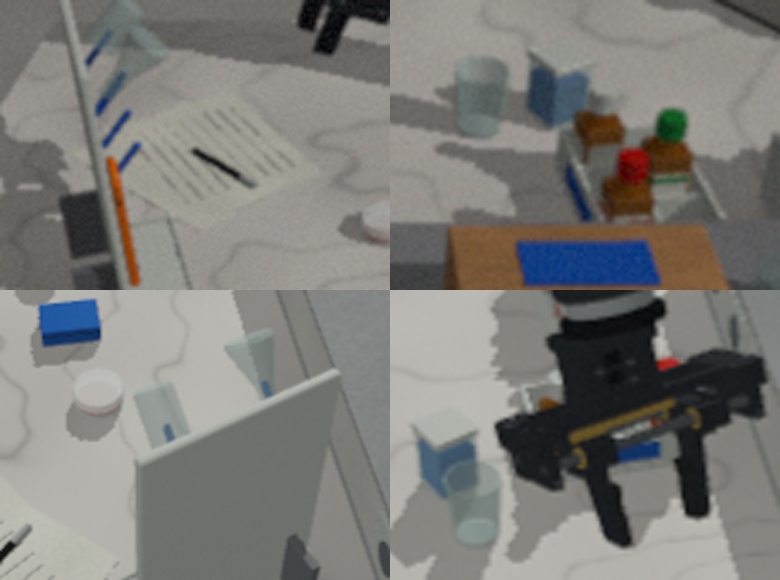

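The final picture shows the wrench hanging along the panel on its peg (120,220). Red (632,170), green (672,125) and the stock bottle (600,130) stand upright in the rack, and the bystanders are in place.

Run:
```python
from plant import r
print(r.finish_job(), r.get_state()["clock"])
```

```text
the job is handed in; nothing more can be done
the job is handed in; nothing more can be done
```

The job is handed in after about 54 s of robot time; no verdict was reported. Two bottles had fallen, red-capped and green-capped; no blue-capped one was in any view.

- **Standing up:** I gripped each bottle, turned it upright in the gripper, set it down mid-bench, and then carried it by the cap to the ledge. I did not push the caps against the ledge. The wrist camera saw both upright at the ledge at the same time, with axes about 20–40 mm from the face. Red had been nudged about 16 mm in between but still stood.
- **Rack:** Red is in pocket 4 and green in pocket 3. The gripper height at release put both bases on the pocket floor. Cap checks put both within about 5 mm of the pocket centres I measured. The one white-capped bottle, in pocket 0, was left alone.
- **Wrench:** It hangs by its ring on lower peg 2 (panel y = +75 mm). After release the camera showed it close to vertical near the peg root. I saw no sign of movement between the last two frames, but pixel noise limits that check. Its distance to the root was judged from one view only, because the panel blocks the side camera there.
- **Bystanders:** They look unmoved in the last views, judged by eye and not measured. The arm ended clear of everything.
- **Disagreements:** My peg positions were off the camera by 1–2 pixels (about 4 mm), and the rack pose differed by about 3 mm between views. Both are within the available slack.

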